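# Make up the fittings kits for a drawer and a cupboard door

## Robot

A 6-joint arm with a two-finger parallel gripper is mounted at the origin on the work surface. World frame = base frame: x ahead of the robot, y to its left, z up, the work surface at z = 0. Lengths are in m, angles in rad, forces in N, time in s.
With the tool pointing down it reaches from about 0.35 to 0.775 m from the base axis. Payload 5.5 kg.
Tool frame: the origin (TCP) lies on the centre line of the jaws, within the pads' length; the fingertips stand 17 mm ahead of it and the grasp point (between the pads) lies 2 mm behind it; z points along the fingers, y is the direction in which the jaws open and shut (so a half turn about z gives the same grasp; the last joint's range is limited). The gripper opens to 85 mm and grips with 20 to 120 N. Pads are 22 mm wide; open, the fingers measure 114 mm over their backs; the gripper's body (76 mm by 85 mm) begins 54 mm behind the grasp point. The pads swing forward as they close: fully open they stand 13 mm farther back than shut.
Start: joints at [1.023, 0.313, 0.046, 1.304, 0, 1.431], TCP at [0.228, 0.528, 0.248] pointing down, gripper open.
Joint ranges: [-2.76, 2.76], [-0.86, 1.69], [-1.03, 1.26], [-2.2, 2.34], [-1.47, 1.5], [-3.14, 3.14]. Speed limits (rad/s): [2.57, 2.57, 3.14, 3.14, 3.14, 3.14].

## Interface

Orientations are given as a unit quaternion [w, x, y, z].
In Python, from workcell import env gives the robot as it stands.
- The arm moves only by the tool servo_tool, never from a script. Its argument "increments" is a list of rows, each an object of numbers: "claw": the closure, from 0 (fully open) to 1 (shut); "x", "y", "z": the shift along the world's x, y, z in units of 25 mm (1.0 is 25 mm); "ax", "ay", "az": the turn, a rotation vector about the world's x, y, z in units of 8 degrees (1.0 is 8 degrees). A call has 1 to 5 rows; each row shifts and turns the commanded pose from where the row before left it; what a row does not reach is not made up. A row lasts 1/10 s, in which the tool goes at most 50 mm and 8.59 degrees, less where a joint would pass 70% of its speed; a pose out of reach is approached as far as the arm can. A call is refused whole if a number of a shift passes 1 or a number of a turn 1, either way. A call with a gripper value outside its range is refused whole. The fingers move at their own pace and stop on an object; "newtons" is the grip in N (left out, the last holds). Time passes only in rows, so rows that do not move let the fingers close. It gives the time, the measured TCP pose, the force and the opening at its end, in the units of the state.
- env.get_state(): the state, without advancing time (a new reading comes with each control period).
- env.read_camera(name): name is "scene" or "top"; returns the picture (384x512x3 uint8, red, green, blue); there is no depth.
- env.calibration(name): a dict with "K" (3x3 intrinsics, pixels), "world_to_cam" (4x4, takes a point from world to camera coordinates). Camera axes: x right, y down, z forward; pixel columns grow to the right and rows downward; lengths in m; the calibration is good to about 2 mm. A picture is of the moment at which its call begins. calibration takes no time and is no camera call.
- env.hand_in(): hands the job in, once; it reports no verdict.
The state is a dict: "clock": time; "joint_pos": joint angles; "qvel": joint speeds; "tau": joint torques, N m; "tcp_pos": TCP position; "orientation": TCP orientation; "wrist_force": force on the tool from outside, world axes, zero at the start; "ft_torque": the same for the moment, N m; "finger_gap": finger opening in m.
Only numpy, scipy, OpenCV 4.12 (cv2) and the standard library are available. Lean on these libraries where they do the work, as an engineer would, in place of code of your own. Each camera call takes 0.05 s, during which the arm holds its last target.

## Task

Make up the two fittings kits from the stock tray. The drawer kit, in the blue tray, gets the black bar handle in its long compartment and the drawer lock in one of its small compartments; the door kit, in the orange tray, gets the slide bolt in its long compartment and the walnut knob and the white magnetic catch in the small ones, one to each. Set every fitting down flat on the tray floor the same way up as it lay in the stock, without dropping it, and leave the brass knob and the black catch where they lie.

Things in the scene. Friction and masses are not known exactly. Their poses are not given: they have to be found in the camera images.
- drawer_tray: BLUE (drawer) kit tray, fixed, 212 (x) x 180 (y) x 18 mm, walls 4 mm, floor 3 mm. Origin: centre of its underside, on the bench. On its +y side one long compartment, 204 x 84 mm inside, centre at y +44 mm; on its -y side two small ones, 100 x 84 mm inside, centres at y -44, x +52 and -52 mm. Inner walls 15 mm high. Stands left or right of the stock tray.
- door_tray: ORANGE (door) kit tray, fixed, 212 (x) x 180 (y) x 18 mm, walls 4 mm, floor 3 mm. Origin: centre of its underside, on the bench. On its +y side one long compartment, 204 x 84 mm inside, centre at y +44 mm; on its -y side two small ones, 100 x 84 mm inside, centres at y -44, x +52 and -52 mm. Inner walls 15 mm high. Stands left or right of the stock tray.
- handle_mid (a point): Black bar handle lying flat on its side, 12 mm high: square bar 12 x 12 x 176 mm along x; two legs 10 mm thick, at 72 mm either side of the middle, stick out 26 mm to +y. Point: middle of the bar, 6 mm up; z up. Grasp across the bar between the legs. 120 g. In the stock tray: plywood, fixed, 300 x 340 mm inside, its floor 6 mm above the bench, its rim 10 mm above that floor.
- lock_mid (a point): Drawer lock: flat steel case 34 (x) x 46 (y) x 10 mm, brass tongue 5 mm out at +x; on its middle an upright brass barrel 18 mm across, top 30 mm up. Point: on the barrel's axis, 15 mm above what it lies on; z up. Grasp by the barrel. 100 g. In the stock tray.
- bolt_mid (a point): Slide bolt, pale aluminium, one rigid piece: housing 80 (x) x 22 (y) x 12 mm, steel rod 8 mm thick out 21 mm at +x, thumb pin 8 mm high on top 16 mm to -x. Point: middle of the housing, 6 mm up; z up. Grasp across the 22 mm. 90 g. In the stock tray.
- walnut_knob_mid (a point): Turned knob of dark walnut standing on its 26 mm foot, 34 mm across at its widest (16 to 23 mm up), 30 mm high. Point: on its axis, 15 mm up; z up. 30 g. In the stock tray.
- white_catch_mid (a point): White magnetic catch: block 15 (x) x 30 (y) x 14 mm with a steel strip on top and a screw ear 4 mm thick at either end, 46 mm long in all along y. Point: middle of the block, 7 mm up; z up. Grasp across the 15 mm. 25 g. In the stock tray.
- brass_knob_mid (a point): Brass knob, 30 mm across, 26 mm high, not wanted in these kits. Point: on its axis, 13 mm up. In the stock tray.
- black_catch_mid (a point): Black magnetic catch, shaped like the white one, not wanted in these kits. Point: middle of the block, 7 mm up; long along y. In the stock tray.
Things that resemble listed ones, but are neither listed nor needed, are in the scene too. Of the things like the part that bears white_catch_mid, leave any that is green; of the rest the smaller one is meant.

How it is judged:
By the outcome, as a careful person would: the job done as asked, in the order asked, and still so for the second after the job is handed in, with the robot touching nothing.
It also fails if it takes over 125 s, if anything falls off the work surface, if the arm or the gripper's body presses on something with over 40 N, if the wrist force passes 120 N, or if a joint passes its speed limit or range.

## Working session

There is one attempt and no reset: what is moved stays moved. The work goes in short steps, Python scripts to look and compute and a tool call to move; the robot and the scene stay as the last step left them, time stands still between calls to the robot, and variables do not carry over. Pictures are saved under pics/ and viewed, and the job is handed in when it is done.

Besides the shell and the picture viewer there is one more tool, called after "Emit:" as name([rows], argument=value, ...), one row to a line, values as JSON. servo_tool: Moves the arm, as the interface text tells. Its arguments: {"type":"object","properties":{"increments":{"type":"array"},"newtons":{"type":"number"}},"required":["increments"]}

```bash
ls; mkdir -p pics; python3 - <<'E'
from workcell import env
import cv2
for n in("top","scene"):
    im=env.read_camera(n); cv2.imwrite(f"pics/{n}0.png",im[:,:,::-1])
    c=env.calibration(n); print(n,c["K"],c["world_to_cam"])
print(env.get_state())
E
```

```text
pics
top [[352.20480676   0.         249.93799033]
 [  0.         352.20480676 192.06327961]
 [  0.           0.           1.        ]] [[-0.00789282 -0.99992489 -0.00937634  0.00566806]
 [-0.99096283  0.009077   -0.13382925  0.47940896]
 [ 0.13390431  0.00823532 -0.99096005  0.71237768]
 [ 0.          0.          0.          1.        ]]
scene [[357.63035841   0.         255.72807145]
 [  0.         357.63035841 188.72511918]
 [  0.           0.           1.        ]] [[-0.15769571  0.98745052 -0.00857524  0.08893771]
 [ 0.80460646  0.12345145 -0.58083405 -0.34579784]
 [-0.57248626 -0.09849473 -0.81397683  1.1100855 ]
 [ 0.          0.          0.          1.        ]]
{'clock': 0.1, 'joint_pos': array([1.02338269e+00, 3.13917851e-01, 4.51325036e-02, 1.30359630e+00,
       1.55502508e-05, 1.43120180e+00]), 'qvel': array([ 9.99440964e-05, -1.03896589e-03,  3.36712007e-03, -1.30725391e-03,
        1.22488716e-03,  2.94943736e-04]), 'tau': array([ 3.55406315e-03, -4.81726134e+01,  2.99242812e+01,  1.27216868e-02,
       -5.10059203e-05,  1.03227882e-05]), 'tcp_pos': array([0.22783794, 0.52749174, 0.24751858]), 'orientation': array([-2.74279395e-04,  2.02499369e-01,  9.79282072e-01, -7.43733631e-04]), 'wrist_force': array([-0.70679925,  0.30583353, -0.31966853]), 'ft_torque': array([ 0.02943726,  0.02484603, -0.0051622 ]), 'finger_gap': 0.08542760550546787}
```

View pics/top0.png

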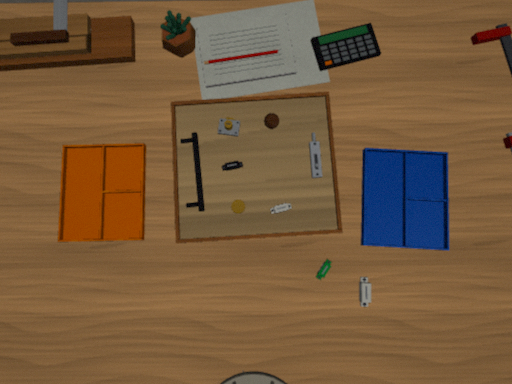

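View pics/scene0.png

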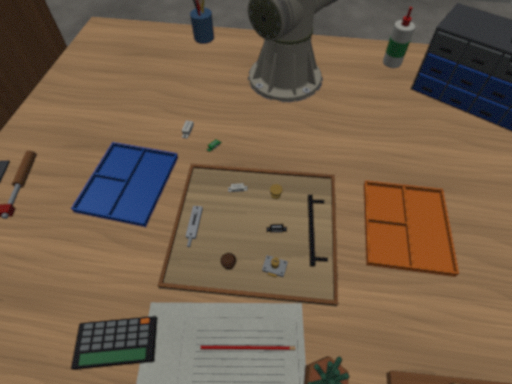

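The top view shows x up and y to the left. The orange tray is on the left (105,193), the stock tray is in the middle, and the blue tray is on the right (405,200). In the stock tray I see the handle (197,172), lock (229,126), walnut knob (271,121), bolt (315,157), white catch (281,208), black catch (232,166) and brass knob (238,207). The look-alike catches lie outside the tray: green (324,269) and a larger white one (365,291).

```bash
cat > h.py <<'E'
from workcell import env
import cv2, numpy as np
def cal(n):
    c=env.calibration(n); return np.array(c["K"]),np.array(c["world_to_cam"])
def ray(n,uv,z):
    K,T=cal(n); R=T[:3,:3];t=T[:3,3]
    d=R.T@np.linalg.inv(K)@np.array([uv[0],uv[1],1.]); o=-R.T@t
    return (o+d*(z-o[2])/d[2])[:3]
def proj(n,p):
    K,T=cal(n); q=K@(T[:3,:3]@np.array(p)+T[:3,3]); return q[:2]/q[2]
E
python3 - <<'E'
import cv2,numpy as np
a=cv2.imread("pics/top0.png"); b=cv2.imread("pics/scene0.png")
cv2.imwrite("pics/t_crop.png",cv2.resize(a[85:250,165:350],None,fx=4,fy=3.6,interpolation=cv2.INTER_CUBIC)[:600])
cv2.imwrite("pics/s_crop.png",cv2.resize(b[160:310,155:345],None,fx=4,fy=4,interpolation=cv2.INTER_CUBIC))
from h import *
for n in("top","scene"):
    K,T=cal(n);print(n,-T[:3,:3].T@T[:3,3])
    im=a if n=="top" else b
    hsv=cv2.cvtColor(im,cv2.COLOR_BGR2HSV)
    for nm,lo,hi in(("blue",(105,150,60),(125,255,255)),("orange",(5,215,120),(15,255,255))):
        m=cv2.inRange(hsv,lo,hi)
        m=cv2.morphologyEx(m,cv2.MORPH_CLOSE,np.ones((5,5)))
        cs,_=cv2.findContours(m,cv2.RETR_EXTERNAL,cv2.CHAIN_APPROX_NONE)
        for c in sorted(cs,key=cv2.contourArea)[::-1][:2]:
            if cv2.contourArea(c)<500: continue
            q=cv2.boxPoints(cv2.minAreaRect(c)) if 0 else cv2.approxPolyDP(cv2.convexHull(c),6,True)[:,0]
            w=np.array([ray(n,p,.018) for p in q]); print(n,nm,q.tolist(),w[:,:2].round(4).tolist(),w.mean(0).round(4))
            r=cv2.minAreaRect(np.array([ray(n,p,.018)[:2]*1000 for p in c[:,0]],np.float32)); print(r)
E
```

```text
top [ 0.37973076 -0.00455062  0.77014991]
top blue [[366, 148], [446, 153], [448, 249], [363, 244]] [[0.5762, -0.2527], [0.5632, -0.4256], [0.357, -0.4129], [0.3688, -0.2356]] [ 0.4663 -0.3317  0.018 ]
((466.41485595703125, -330.0988464355469), (181.13328552246094, 209.34378051757812), 86.12346649169922)
top orange [[142, 144], [140, 239], [58, 241], [63, 145]] [[0.5903, 0.2385], [0.383, 0.2359], [0.3801, 0.4106], [0.5899, 0.4132]] [0.4858 0.3246 0.018 ]
((486.04180908203125, 323.4167175292969), (210.30416870117188, 179.35928344726562), 0.8018611669540405)
scene [0.92776496 0.06420523 0.70349537]
scene blue [[113, 144], [176, 157], [144, 225], [73, 208]] [[0.3609, -0.4077], [0.3791, -0.2329], [0.5799, -0.2465], [0.5621, -0.422]] [ 0.4705 -0.3273  0.018 ]
((469.07244873046875, -327.6507568359375), (178.7572784423828, 210.38211059570312), 86.10218048095703)
```

View pics/t_crop.png

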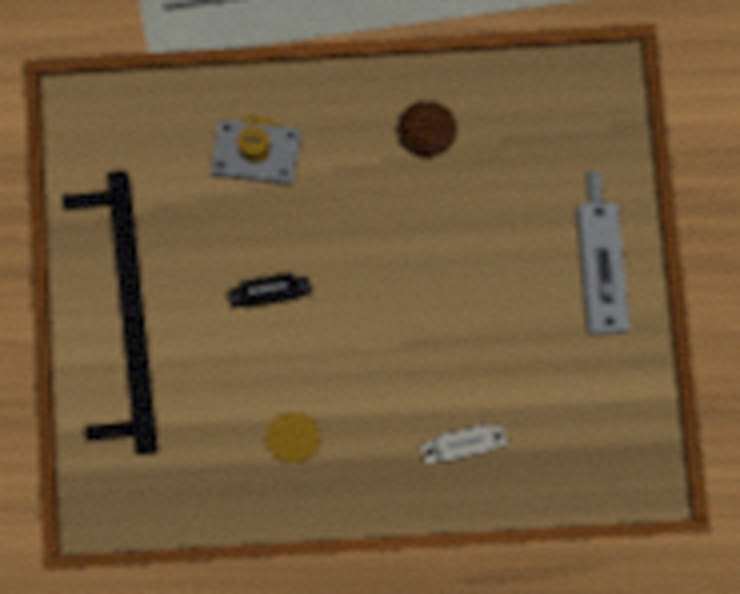

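View pics/s_crop.png

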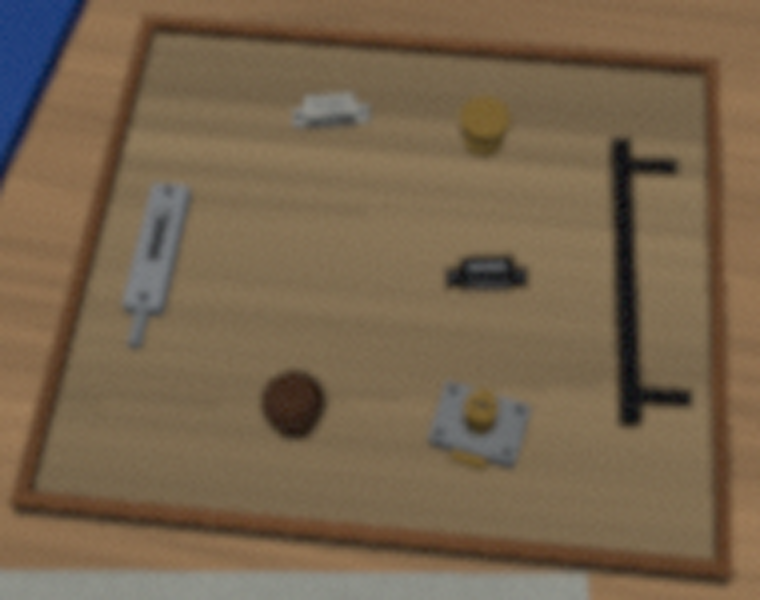

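```bash
python3 - <<'E'
from h import *
ims={n:cv2.imread(f"pics/{n}0.png") for n in("top","scene")}
Z=.006
# roi per view: x0,y0,x1,y1 ; mask; height
dark=((0,0,0),(180,255,50))
grey=((0,0,85),(180,60,255))
spec={
 "handle":(dict(top=(177,128,208,215),scene=(304,190,332,270)),((0,0,0),(180,255,48)),.012),
 "lockplate":(dict(top=(214,112,244,138),scene=(258,250,292,280)),((90,20,60),(140,255,255)),.010),
 "barrel":(dict(top=(222,114,236,127),scene=(268,254,284,270)),((15,120,80),(32,255,255)),.030),
 "bolt":(dict(top=(305,130,325,182),scene=(182,200,206,250)),((90,20,60),(140,255,255)),.012),
 "walnut":(dict(top=(260,109,284,132),scene=(216,248,241,273)),((0,0,0),(180,255,88)),.0195),
 "white":(dict(top=(265,198,296,216),scene=(224,178,252,196)),((0,0,130),(180,50,255)),.012),
 "bigwhite":(dict(top=(352,272,380,312),scene=(178,116,200,142)),((0,0,130),(180,50,255)),.008),
 "brass":(dict(top=(226,195,250,217),scene=(266,180,290,202)),((18,150,90),(32,255,255)),.02),
}
for k,(rois,(lo,hi),h) in spec.items():
  for n in ims:
    x0,y0,x1,y1=rois[n]; S=4
    im=cv2.resize(ims[n][y0:y1,x0:x1],None,fx=S,fy=S,interpolation=cv2.INTER_CUBIC)
    m=cv2.inRange(cv2.cvtColor(im,cv2.COLOR_BGR2HSV),lo,hi)
    cs,_=cv2.findContours(m,cv2.RETR_EXTERNAL,cv2.CHAIN_APPROX_NONE)
    if not cs: print(k,n,"none");continue
    c=max(cs,key=cv2.contourArea)[:,0]
    px=(c+.5)/S-.5+[x0,y0]
    w=np.array([ray(n,p,(0 if k=="bigwhite" else Z)+h)[:2]*1000 for p in px],np.float32)
    r=cv2.minAreaRect(w); print(k,n,"px",px.mean(0).round(1),"ctr",np.round(r[0],1),"size",np.round(r[1],1),"ang",round(r[2],1),"area",round(cv2.contourArea(w)))
E
```

```text
handle top px [195.5 171.8] ctr [527.8 127.9] size [173.9  37.2] ang 5.8 area 2188
handle scene px [313.1 230.5] ctr [529.9 129.4] size [174.2  33.8] ang 5.7 area 1579
lockplate top px [237.  121.8] ctr [639.6  29.1] size [3.2 2. ] ang 43.6 area 4
lockplate scene none
barrel top px [228.8 120.8] ctr [634.2  44.8] size [22.6 23.6] ang 89.4 area 313
barrel scene px [275.  261.6] ctr [628.5  49.5] size [17.8 13. ] ang 7.6 area 181
bolt top px [314.6 143. ] ctr [ 588.8 -140.9] size [3.9 4.2] ang 13.8 area 6
bolt scene px [193.7 218.9] ctr [ 548.1 -142.1] size [1.2 1.7] ang 40.4 area 1Traceback (most recent call last):
  File "<stdin>", line 26, in <module>
  File "h.py", line 6, in ray
    K,T=cal(n); R=T[:3,:3];t=T[:3,3]
        ~~~^^^
  File "h.py", line 4, in cal
    c=env.calibration(n); return np.array(c["K"]),np.array(c["world_to_cam"])
ValueError: time passes only in moves, steps and waits
```

```bash
python3 - <<'E'
from workcell import env
import pickle,numpy as np
pickle.dump({n:{k:np.array(v) for k,v in env.calibration(n).items() if k in("K","world_to_cam")} for n in("top","scene")},open("cal.pkl","wb"))
E
sed -i 's/^from workcell.*//; s/^def cal(n):/import pickle\n_C=pickle.load(open("\.\/cal.pkl","rb"))\ndef cal(n):/; s/env.calibration(n)/_C[n]/' h.py
cat > m.py <<'E'
from h import *
import sys
ims={n:cv2.imread(f"pics/{n}0.png") for n in("top","scene")}
Z=.006
spec={
 "lockplate":(dict(top=(214,112,244,138),scene=(258,250,292,280)),None,.010),
 "bolt":(dict(top=(305,130,325,182),scene=(182,200,206,250)),None,.012),
 "barreltop":(dict(top=(222,114,236,127),scene=(268,254,284,266)),((15,120,100),(32,255,255)),.030),
 "walnut":(dict(top=(260,109,284,132),scene=(216,248,241,273)),((0,0,0),(180,255,72)),.0195),
 "white":(dict(top=(265,198,296,216),scene=(224,178,252,196)),None,.008),
 "bigwhite":(dict(top=(352,272,380,312),scene=(178,116,200,142)),None,.008),
 "brass":(dict(top=(226,195,250,217),scene=(266,180,290,202)),((18,150,90),(32,255,255)),.02),
 "blackc":(dict(top=(218,155,247,176),scene=(262,218,292,236)),((0,0,0),(180,255,60)),.008),
}
for k,(rois,t,h) in spec.items():
  for n in ims:
    x0,y0,x1,y1=rois[n]; S=4
    im=cv2.resize(ims[n][y0:y1,x0:x1],None,fx=S,fy=S,interpolation=cv2.INTER_CUBIC)
    if t is None:
        # bluish/neutral vs wood: b - r difference
        d=im[:,:,0].astype(int)-im[:,:,2]
        lo=np.median(d); m=((d>(lo+max(d.max(),-5))/2)*255).astype(np.uint8)
    else: m=cv2.inRange(cv2.cvtColor(im,cv2.COLOR_BGR2HSV),*t)
    m=cv2.morphologyEx(m,cv2.MORPH_CLOSE,np.ones((7,7)))
    cs,_=cv2.findContours(m,cv2.RETR_EXTERNAL,cv2.CHAIN_APPROX_NONE)
    if not cs: print(k,n,"none");continue
    c=max(cs,key=cv2.contourArea)[:,0]
    px=(c+.5)/S-.5+[x0,y0]
    w=np.array([ray(n,p,(0 if k=="bigwhite" else Z)+h)[:2]*1000 for p in px],np.float32)
    r=cv2.minAreaRect(w); print(k,n,"px",px.mean(0).round(1),"ctr",np.round(r[0],1),"size",np.round(r[1],1),"ang",round(r[2],1),"area",round(cv2.contourArea(w)))
E
python3 m.py
```

```text
lockplate top px [228.4 126.9] ctr [628.2  48.1] size [46.6 35.9] ang 81.3 area 1186
lockplate scene px [274.2 265.8] ctr [629.2  49.4] size [46.2 36.8] ang 81.7 area 1186
bolt top px [314.9 155.7] ctr [ 562.8 -140.5] size [101.   23.2] ang 3.1 area 1897
bolt scene px [193.1 225.1] ctr [ 564.1 -139.6] size [102.6  23.4] ang 2.7 area 1966
barreltop top px [228.4 119.7] ctr [634.8  46. ] size [25.3 29.6] ang 4.8 area 342
barreltop scene px [275.1 261.1] ctr [627.5  49.3] size [15.7 13. ] ang 7.6 area 158
walnut top px [271.2 120.5] ctr [638.4 -46.1] size [32.6 34.1] ang 54.5 area 864
walnut scene px [228.1 260.8] ctr [637.3 -45.6] size [31.1 33.6] ang 71.4 area 805
white top px [280.4 207.9] ctr [447.3 -63.5] size [16.2 45.5] ang 14.8 area 620
white scene px [237.2 187.5] ctr [445. -63.] size [23.6 45.1] ang 11.3 area 846
bigwhite top px [364.4 291.3] ctr [ 270.5 -237.6] size [24.6 60.3] ang 88.1 area 1233
bigwhite scene px [186.9 128.7] ctr [ 270.1 -237. ] size [26.3 65.5] ang 89.2 area 1421
brass top px [237.8 206.1] ctr [450.7  27.7] size [29.2 29.3] ang 89.5 area 668
brass scene px [275.7 189.6] ctr [446.   28.8] size [24.2 23.1] ang 18.6 area 416
blackc top px [231.9 165.4] ctr [541.7  40.9] size [16.8 44.6] ang 11.0 area 613
blackc scene px [276.2 228.5] ctr [539.9  41.8] size [16.4 41.3] ang 10.2 area 418
```

Emit:
servo_tool([
  {"claw":0.4,"x":0.7,"y":-1,"z":-0.3,"az":0.25},
  {"claw":0.4,"x":0.7,"y":-1,"z":-0.3,"az":0.25},
  {"claw":0.4,"x":0.7,"y":-1,"z":-0.3,"az":0.25},
  {"claw":0.4,"x":0.7,"y":-1,"z":-0.3,"az":0.25},
  {"claw":0.4,"x":0.7,"y":-1,"z":-0.3,"az":0.25},
], newtons=40)

```text
schema error: expected keys claw, x, y, z, ax, ay, az
```

Emit:
servo_tool([
  {"claw":0.5,"x":0.7,"y":-1,"z":-0.3,"az":0.25},
  {"claw":0.5,"x":0.7,"y":-1,"z":-0.3,"az":0.25},
  {"claw":0.5,"x":0.7,"y":-1,"z":-0.3,"az":0.25},
  {"claw":0.5,"x":0.7,"y":-1,"z":-0.3,"az":0.25},
  {"claw":0.5,"x":0.7,"y":-1,"z":-0.3,"az":0.25},
])

```text
schema error: expected keys claw, x, y, z, ax, ay, az
```

```bash
python3 - <<'E'
from h import *
for n in("top","scene"):
    im=cv2.imread(f"pics/{n}0.png"); hsv=cv2.cvtColor(im,cv2.COLOR_BGR2HSV)
    p=(90,190) if n=="top" else (430,220)
    print(hsv[p[1],p[0]], hsv[300,60],im[p[1],p[0]])
    m=cv2.inRange(hsv,(5,225,100),(16,255,255)); m=cv2.morphologyEx(m,cv2.MORPH_CLOSE,np.ones((5,5)))
    cs,_=cv2.findContours(m,cv2.RETR_EXTERNAL,cv2.CHAIN_APPROX_NONE)
    c=max(cs,key=cv2.contourArea)
    print(n,cv2.minAreaRect(np.array([ray(n,p,.018)[:2]*1000 for p in c[:,0]],np.float32)))
# stock tray inner walls, from crop px (t_crop 4 x 3.6)
for lab,p in(("R at bolt",(668,270)),("L at handle mid",(44,310)),("top at knob",(427,55))):
    q=(p[0]/4+165,p[1]/3.6+85); print(lab,ray("top",q,.016).round(4),ray("top",q,.006).round(4))
E
```

```text
[ 14 255 154] [ 16 139 123] [  0  73 154]
top ((486.21392822265625, 321.3494873046875), (210.1265869140625, 183.43919372558594), 0.8064296841621399)
[ 13 205 153] [ 16 111 129] [ 30  82 153]
scene ((591.6610717773438, 273.77679443359375), (0.0, 0.0), 0.0)
R at bolt [ 0.5506 -0.178   0.016 ] [ 0.5529 -0.1803  0.006 ]
L at handle mid [0.5293 0.1627 0.016 ] [0.5312 0.165  0.006 ]
top at knob [ 0.6885 -0.0487  0.016 ] [ 0.6926 -0.0493  0.006 ]
```

Emit:
servo_tool([
  {"claw":0.4,"x":0.7,"y":-1,"z":-0.3,"ax":0,"ay":0,"az":0.25},
  {"claw":0.4,"x":0.7,"y":-1,"z":-0.3,"ax":0,"ay":0,"az":0.25},
  {"claw":0.4,"x":0.7,"y":-1,"z":-0.3,"ax":0,"ay":0,"az":0.25},
  {"claw":0.4,"x":0.7,"y":-1,"z":-0.3,"ax":0,"ay":0,"az":0.25},
  {"claw":0.4,"x":0.7,"y":-1,"z":-0.3,"ax":0,"ay":0,"az":0.25},
], newtons=40)

```text
clock: 0.6
tcp_pos: [0.3158, 0.4017, 0.2101]
orientation: [-0.0, 0.116, 0.993, -0.0]
wrist_force: [-0.8, 0.2, -0.2]
finger_gap: 0.0512
```

Emit:
servo_tool([
  {"claw":0.5,"x":0.7,"y":-1,"z":-0.3,"ax":0,"ay":0,"az":0.25},
  {"claw":0.5,"x":0.7,"y":-1,"z":-0.3,"ax":0,"ay":0,"az":0.25},
  {"claw":0.5,"x":0.7,"y":-1,"z":-0.3,"ax":0,"ay":0,"az":0.25},
  {"claw":0.5,"x":0.7,"y":-1,"z":-0.3,"ax":0,"ay":0,"az":0.25},
  {"claw":0.5,"x":0.7,"y":-1,"z":-0.3,"ax":0,"ay":0,"az":0.25},
])

```text
clock: 1.1
tcp_pos: [0.4033, 0.2767, 0.1727]
orientation: [-0.0, 0.029, 1.0, -0.0]
wrist_force: [0.1, -0.6, -0.7]
finger_gap: 0.0425
```

Emit:
servo_tool([
  {"claw":0.5,"x":0.8,"y":-1,"z":-0.4,"ax":0,"ay":0,"az":0.2},
  {"claw":0.5,"x":0.8,"y":-1,"z":-0.4,"ax":0,"ay":0,"az":0.2},
  {"claw":0.5,"x":0.8,"y":-1,"z":-0.4,"ax":0,"ay":0,"az":0.2},
  {"claw":0.5,"x":0.8,"y":-1,"z":-0.4,"ax":0,"ay":0,"az":0.2},
  {"claw":0.5,"x":0.8,"y":-1,"z":-0.4,"ax":0,"ay":0,"az":0.2},
])

```text
clock: 1.6
tcp_pos: [0.5034, 0.1517, 0.1226]
orientation: [-0.0, -0.041, 0.999, 0.0]
wrist_force: [-0.5, 0.6, 1.2]
finger_gap: 0.0427
```

Emit:
servo_tool([
  {"claw":0.55,"x":0.8,"y":-1,"z":-0.4,"ax":0,"ay":0,"az":0.14},
  {"claw":0.55,"x":0.27,"y":-0.43,"z":-0.4,"ax":0,"ay":0,"az":0},
  {"claw":0.55,"x":0,"y":0,"z":-1,"ax":0,"ay":0,"az":0},
  {"claw":0.55,"x":0,"y":0,"z":-0.9,"ax":0,"ay":0,"az":0},
  {"claw":0.55,"x":0,"y":0,"z":0,"ax":0,"ay":0,"az":0},
])

```text
clock: 2.1
tcp_pos: [0.5265, 0.1171, 0.0525]
orientation: [-0.004, -0.05, 0.999, 0.0]
wrist_force: [-0.7, -0.5, 0.5]
finger_gap: 0.0383
```

Emit:
servo_tool([
  {"claw":0.55,"x":0.14,"y":-0.05,"z":-0.5,"ax":0,"ay":0,"az":0},
  {"claw":0.55,"x":0,"y":0,"z":-0.3,"ax":0,"ay":0,"az":0},
  {"claw":0.55,"x":0,"y":0,"z":0,"ax":0,"ay":0,"az":0},
])

```text
clock: 2.4
tcp_pos: [0.5329, 0.1161, 0.0353]
orientation: [-0.0, -0.05, 0.999, 0.0]
wrist_force: [-0.9, -0.0, 0.6]
finger_gap: 0.0386
```

```bash
python3 - <<'E'
from workcell import env
import cv2
im=env.read_camera("scene"); cv2.imwrite("pics/s1.png",cv2.resize(im[150:300,200:390,::-1],None,fx=4,fy=4))
s=env.get_state(); print(s['clock'],s['tcp_pos'],s['orientation'])
E
```

```text
2.45 [0.5331607  0.11609716 0.0357782 ] [-1.81030873e-04 -5.03437830e-02  9.98731930e-01  6.06683436e-05]
```

View pics/s1.png

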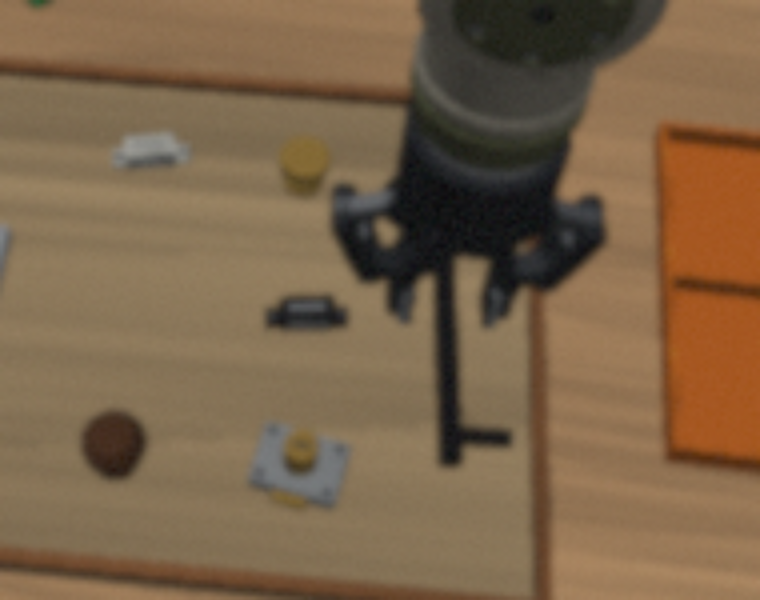

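Emit:
servo_tool([
  {"claw":0.55,"x":-0.1,"y":0,"z":-0.3,"ax":0,"ay":0,"az":0},
  {"claw":0.55,"x":0,"y":0,"z":0,"ax":0,"ay":0,"az":0},
  {"claw":0.55,"x":0,"y":0,"z":0,"ax":0,"ay":0,"az":0},
])

```text
clock: 2.75
tcp_pos: [0.5306, 0.1159, 0.0283]
orientation: [-0.0, -0.05, 0.999, 0.0]
wrist_force: [-0.7, 0.1, 0.1]
finger_gap: 0.0384
```

Emit:
servo_tool([
  {"claw":0.7,"x":0,"y":0,"z":-0.13,"ax":0,"ay":0,"az":0},
  {"claw":1,"x":0,"y":0,"z":0,"ax":0,"ay":0,"az":0},
  {"claw":1,"x":0,"y":0,"z":0,"ax":0,"ay":0,"az":0},
  {"claw":1,"x":0,"y":0,"z":0,"ax":0,"ay":0,"az":0},
  {"claw":1,"x":0,"y":0,"z":0,"ax":0,"ay":0,"az":0},
], newtons=50)

```text
clock: 3.25
tcp_pos: [0.5308, 0.1159, 0.0251]
orientation: [0.0, -0.05, 0.999, 0.0]
wrist_force: [-0.3, 0.8, -0.5]
finger_gap: 0.0107
```

Emit:
servo_tool([
  {"claw":1,"x":0,"y":0,"z":0.2,"ax":0,"ay":0,"az":0},
  {"claw":1,"x":0,"y":0,"z":0.4,"ax":0,"ay":0,"az":0},
  {"claw":1,"x":0,"y":0,"z":0.8,"ax":0,"ay":0,"az":0},
  {"claw":1,"x":0,"y":0,"z":1,"ax":0,"ay":0,"az":0},
  {"claw":1,"x":0,"y":0,"z":0.8,"ax":0,"ay":0,"az":0},
])

```text
clock: 3.75
tcp_pos: [0.5311, 0.1159, 0.107]
orientation: [0.001, -0.05, 0.999, 0.0]
wrist_force: [1.0, -0.5, -1.4]
finger_gap: 0.0105
```

```bash
python3 - <<'E'
from workcell import env
import cv2
im=env.read_camera("scene"); cv2.imwrite("pics/s2.png",cv2.resize(im[130:280,200:390,::-1],None,fx=4,fy=4))
s=env.get_state(); print(s['clock'],s['tcp_pos'],s['wrist_force'],s['finger_gap'])
E
```

```text
3.8 [0.53306175 0.11607719 0.11028477] [1.05826022 0.88023408 1.32128844] 0.010363649515485483
```

View pics/s2.png

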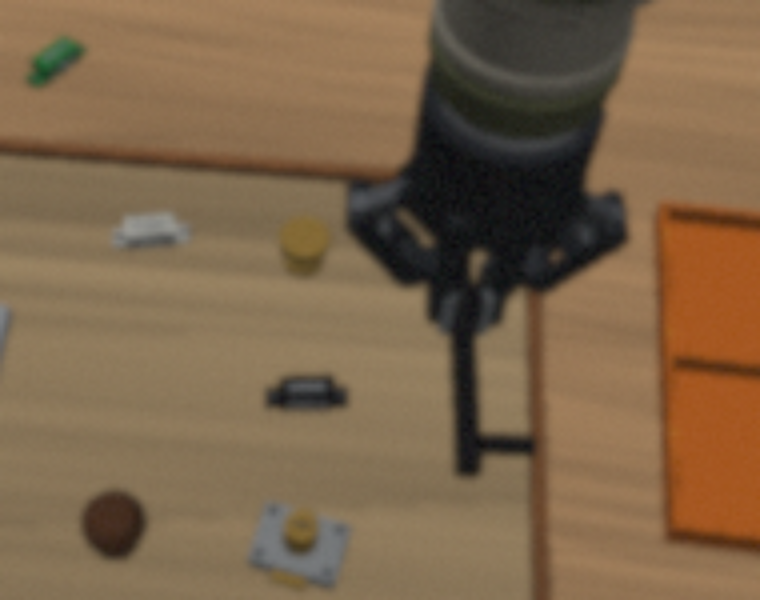

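Emit:
servo_tool([
  {"claw":1,"x":-0.1,"y":-0.4,"z":0,"ax":0,"ay":0,"az":-0.1},
  {"claw":1,"x":-0.15,"y":-0.8,"z":0,"ax":0,"ay":0,"az":-0.1},
  {"claw":1,"x":-0.15,"y":-1,"z":0,"ax":0,"ay":0,"az":-0.1},
  {"claw":1,"x":-0.15,"y":-1,"z":0,"ax":0,"ay":0,"az":-0.1},
  {"claw":1,"x":-0.15,"y":-1,"z":0,"ax":0,"ay":0,"az":-0.1},
])

```text
clock: 4.3
tcp_pos: [0.5117, 0.0096, 0.1037]
orientation: [-0.001, -0.015, 1.0, 0.0]
wrist_force: [0.0, -0.4, -1.1]
finger_gap: 0.0102
```

Emit:
servo_tool([
  {"claw":1,"x":-0.15,"y":-1,"z":0,"ax":0,"ay":0,"az":-0.1},
  {"claw":1,"x":-0.15,"y":-1,"z":0,"ax":0,"ay":0,"az":-0.1},
  {"claw":1,"x":-0.15,"y":-1,"z":0,"ax":0,"ay":0,"az":-0.1},
  {"claw":1,"x":-0.15,"y":-1,"z":0,"ax":0,"ay":0,"az":-0.1},
  {"claw":1,"x":-0.15,"y":-1,"z":0,"ax":0,"ay":0,"az":-0.1},
])

```text
clock: 4.8
tcp_pos: [0.4929, -0.1153, 0.1037]
orientation: [-0.001, 0.02, 1.0, 0.0]
wrist_force: [1.1, 0.3, -1.4]
finger_gap: 0.0104
```

Emit:
servo_tool([
  {"claw":1,"x":-0.15,"y":-1,"z":0,"ax":0,"ay":0,"az":-0.1},
  {"claw":1,"x":-0.15,"y":-1,"z":0,"ax":0,"ay":0,"az":-0.1},
  {"claw":1,"x":-0.15,"y":-1,"z":0,"ax":0,"ay":0,"az":0},
  {"claw":1,"x":-0.15,"y":-1,"z":0,"ax":0,"ay":0,"az":0},
  {"claw":1,"x":-0.15,"y":-1,"z":0,"ax":0,"ay":0,"az":0},
])

```text
clock: 5.3
tcp_pos: [0.4741, -0.24, 0.1036]
orientation: [-0.001, 0.034, 0.999, 0.001]
wrist_force: [0.4, -0.2, -1.6]
finger_gap: 0.0108
```

Emit:
servo_tool([
  {"claw":1,"x":-0.1,"y":-1,"z":0,"ax":0,"ay":0,"az":0},
  {"claw":1,"x":-0.05,"y":-0.7,"z":0,"ax":0,"ay":0,"az":0},
  {"claw":1,"x":0,"y":-0.35,"z":-0.5,"ax":0,"ay":0,"az":0},
  {"claw":1,"x":0,"y":0,"z":-0.7,"ax":0,"ay":0,"az":0},
  {"claw":1,"x":0,"y":0,"z":-0.3,"ax":0,"ay":0,"az":0},
])

```text
clock: 5.8
tcp_pos: [0.4706, -0.2892, 0.0648]
orientation: [-0.002, 0.034, 0.999, 0.001]
wrist_force: [-0.2, 0.0, -2.3]
finger_gap: 0.0099
```

```bash
python3 - <<'E'
from workcell import env
import cv2
im=env.read_camera("top"); cv2.imwrite("pics/t3.png",cv2.resize(im[120:270,330:510,::-1],None,fx=4,fy=4))
im=env.read_camera("scene"); cv2.imwrite("pics/s3.png",cv2.resize(im[100:250,50:240,::-1],None,fx=4,fy=4))
s=env.get_state(); print(s['clock'],s['tcp_pos'],s['wrist_force'],s['finger_gap'])
E
```

```text
5.9 [ 0.47059496 -0.2886818   0.06530884] [ 0.04775385  0.97647578 -1.30258558] 0.010566250142771053
```

View pics/t3.png

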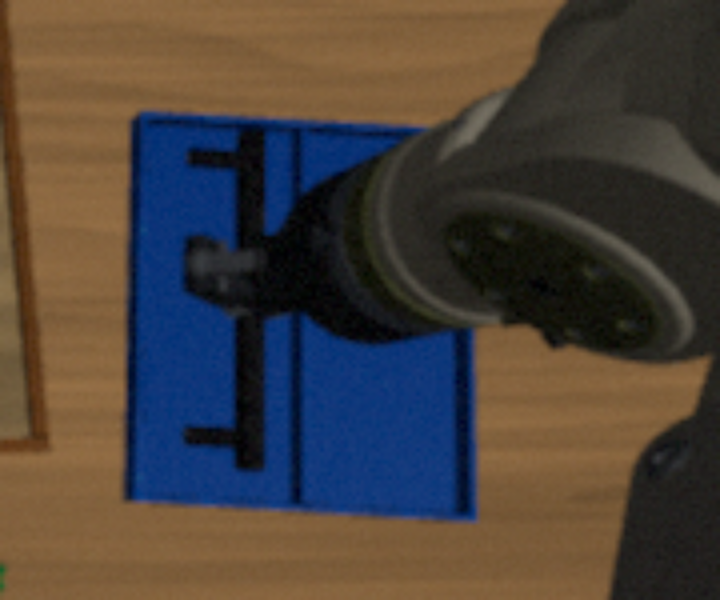

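View pics/s3.png

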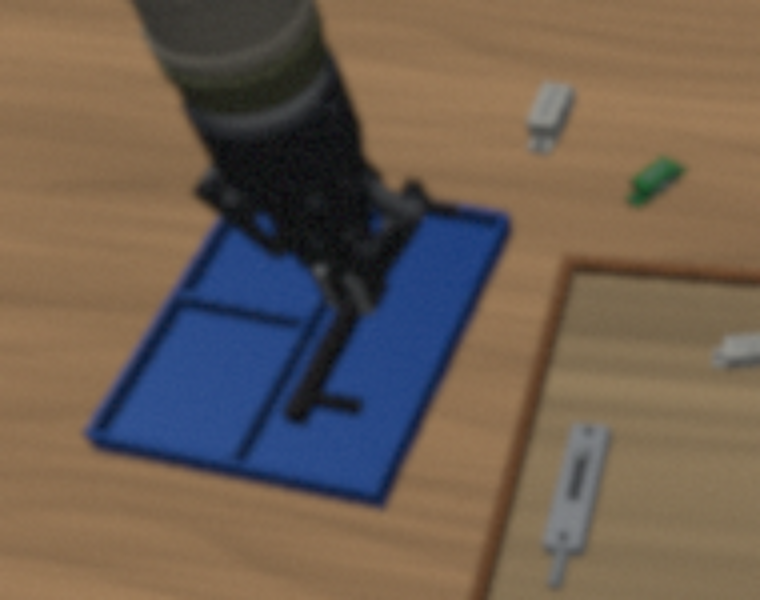

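Emit:
servo_tool([
  {"claw":1,"x":0,"y":0,"z":-0.5,"ax":0,"ay":0,"az":0},
  {"claw":1,"x":0,"y":0,"z":-0.5,"ax":0,"ay":0,"az":0},
  {"claw":1,"x":0,"y":0,"z":-0.3,"ax":0,"ay":0,"az":0},
  {"claw":1,"x":0,"y":0,"z":-0.1,"ax":0,"ay":0,"az":0},
  {"claw":1,"x":0,"y":0,"z":-0.1,"ax":0,"ay":0,"az":0},
])

```text
clock: 6.4
tcp_pos: [0.472, -0.2902, 0.0297]
orientation: [-0.0, 0.033, 0.999, 0.0]
wrist_force: [-0.1, 0.2, -2.0]
finger_gap: 0.0104
```

Emit:
servo_tool([
  {"claw":1,"x":0,"y":0,"z":0,"ax":0,"ay":0,"az":0},
  {"claw":1,"x":0,"y":0,"z":0,"ax":0,"ay":0,"az":0},
])

```text
clock: 6.6
tcp_pos: [0.4723, -0.2906, 0.0304]
orientation: [0.0, 0.034, 0.999, -0.0]
wrist_force: [0.3, -0.5, -1.3]
finger_gap: 0.0104
```

Emit:
servo_tool([
  {"claw":1,"x":0,"y":0,"z":-0.15,"ax":0,"ay":0,"az":0},
  {"claw":1,"x":0,"y":0,"z":-0.1,"ax":0,"ay":0,"az":0},
  {"claw":1,"x":0,"y":0,"z":0,"ax":0,"ay":0,"az":0},
  {"claw":1,"x":0,"y":0,"z":0,"ax":0,"ay":0,"az":0},
])

```text
clock: 7.0
tcp_pos: [0.472, -0.2903, 0.0237]
orientation: [-0.0, 0.034, 0.999, 0.0]
wrist_force: [0.7, -0.6, -1.6]
finger_gap: 0.0102
```

Emit:
servo_tool([
  {"claw":1,"x":0,"y":0,"z":-0.05,"ax":0,"ay":0,"az":0},
  {"claw":1,"x":0,"y":0,"z":0,"ax":0,"ay":0,"az":0},
  {"claw":1,"x":0,"y":0,"z":0,"ax":0,"ay":0,"az":0},
])

```text
clock: 7.3
tcp_pos: [0.4721, -0.2904, 0.0226]
orientation: [0.0, 0.034, 0.999, 0.0]
wrist_force: [0.1, -1.2, -2.4]
finger_gap: 0.0104
```

Emit:
servo_tool([
  {"claw":1,"x":0,"y":0,"z":-0.04,"ax":0,"ay":0,"az":0},
  {"claw":1,"x":0,"y":0,"z":0,"ax":0,"ay":0,"az":0},
  {"claw":1,"x":0,"y":0,"z":0,"ax":0,"ay":0,"az":0},
])

```text
clock: 7.6
tcp_pos: [0.4722, -0.2904, 0.0221]
orientation: [0.0, 0.034, 0.999, -0.0]
wrist_force: [-1.3, 0.7, 4.5]
finger_gap: 0.0104
```

Emit:
servo_tool([
  {"claw":1,"x":0,"y":0,"z":-0.03,"ax":0,"ay":0,"az":0},
  {"claw":1,"x":0,"y":0,"z":0,"ax":0,"ay":0,"az":0},
  {"claw":1,"x":0,"y":0,"z":0,"ax":0,"ay":0,"az":0},
])

```text
clock: 7.9
tcp_pos: [0.4722, -0.2905, 0.0221]
orientation: [0.0, 0.034, 0.999, -0.0]
wrist_force: [-2.7, 3.0, 9.8]
finger_gap: 0.0106
```

Emit:
servo_tool([
  {"claw":0.8,"x":0,"y":0,"z":0.03,"ax":0,"ay":0,"az":0},
  {"claw":0.7,"x":0,"y":0,"z":0,"ax":0,"ay":0,"az":0},
  {"claw":0.7,"x":0,"y":0,"z":0,"ax":0,"ay":0,"az":0},
  {"claw":0.7,"x":0,"y":0,"z":0.4,"ax":0,"ay":0,"az":0},
  {"claw":0.7,"x":0,"y":0,"z":1,"ax":0,"ay":0,"az":0},
])

```text
clock: 8.4
tcp_pos: [0.4705, -0.2891, 0.0551]
orientation: [-0.002, 0.034, 0.999, 0.002]
wrist_force: [-0.8, -0.1, 0.3]
finger_gap: 0.0258
```

Emit:
servo_tool([
  {"claw":0.6,"x":0,"y":0,"z":1,"ax":0,"ay":0,"az":0},
  {"claw":0.5,"x":0.45,"y":0.9,"z":1,"ax":0,"ay":0,"az":0},
  {"claw":0.5,"x":0.45,"y":1,"z":0,"ax":0,"ay":0,"az":0},
  {"claw":0.5,"x":0.45,"y":1,"z":0,"ax":0,"ay":0,"az":0},
  {"claw":0.5,"x":0.45,"y":1,"z":0,"ax":0,"ay":0,"az":0},
])

```text
clock: 8.9
tcp_pos: [0.5177, -0.1922, 0.1076]
orientation: [0.001, 0.034, 0.999, -0.0]
wrist_force: [-0.2, 0.2, 1.0]
finger_gap: 0.0427
```

Emit:
servo_tool([
  {"claw":0.5,"x":0.45,"y":1,"z":0,"ax":0,"ay":0,"az":0},
  {"claw":0.5,"x":0.45,"y":1,"z":0,"ax":0,"ay":0,"az":0},
  {"claw":0.5,"x":0.45,"y":1,"z":0,"ax":0,"ay":0,"az":0},
  {"claw":0.5,"x":0.45,"y":1,"z":0,"ax":0,"ay":0,"az":0},
  {"claw":0.5,"x":0.45,"y":1,"z":0,"ax":0,"ay":0,"az":0},
])

```text
clock: 9.4
tcp_pos: [0.5738, -0.0668, 0.1072]
orientation: [0.0, 0.034, 0.999, -0.0]
wrist_force: [0.1, -0.9, 0.4]
finger_gap: 0.0428
```

Emit:
servo_tool([
  {"claw":0.5,"x":0.45,"y":1,"z":0,"ax":0,"ay":0,"az":0},
  {"claw":0.5,"x":0.45,"y":1,"z":0,"ax":0,"ay":0,"az":0},
  {"claw":0.5,"x":0.45,"y":1,"z":0,"ax":0,"ay":0,"az":0},
  {"claw":0.5,"x":0.45,"y":1,"z":0,"ax":0,"ay":0,"az":0},
  {"claw":0.5,"x":0.39,"y":0.6,"z":0,"ax":0,"ay":0,"az":0},
])

```text
clock: 9.9
tcp_pos: [0.6285, 0.0491, 0.1072]
orientation: [0.0, 0.033, 0.999, 0.0]
wrist_force: [0.1, -1.0, 0.1]
finger_gap: 0.0432
```

Emit:
servo_tool([
  {"claw":0.5,"x":0,"y":0,"z":-0.5,"ax":0,"ay":0,"az":0},
  {"claw":0.5,"x":0,"y":0,"z":-0.6,"ax":0,"ay":0,"az":0},
  {"claw":0.5,"x":0,"y":0,"z":-0.3,"ax":0,"ay":0,"az":0},
  {"claw":0.5,"x":0,"y":0,"z":0,"ax":0,"ay":0,"az":0},
  {"claw":0.5,"x":0,"y":0,"z":0,"ax":0,"ay":0,"az":0},
])

```text
clock: 10.4
tcp_pos: [0.6278, 0.0465, 0.0716]
orientation: [-0.0, 0.034, 0.999, -0.0]
wrist_force: [0.3, -0.3, 1.6]
finger_gap: 0.0428
```

```bash
cat > shot.py <<'E'
import sys,cv2
from workcell import env
tag=sys.argv[1]
for a in sys.argv[2:]:
    n,x0,y0,x1,y1=a.split(","); x0,y0,x1,y1=map(int,(x0,y0,x1,y1))
    im=env.read_camera(n); cv2.imwrite(f"pics/{n}{tag}.png",cv2.resize(im[y0:y1,x0:x1,::-1],None,fx=4,fy=4,interpolation=cv2.INTER_CUBIC)); cv2.imwrite(f"pics/full_{n}{tag}.png",im[:,:,::-1])
s=env.get_state(); print(s['clock'],s['tcp_pos'].round(4),s['wrist_force'].round(1),s['finger_gap'])
E
python3 shot.py 4 scene,200,200,350,320 top,180,90,350,200
```

```text
10.5 [0.6284 0.0466 0.0723] [-0.1 -0.4 -0.1] 0.0423703813907623
```

View pics/scene4.png

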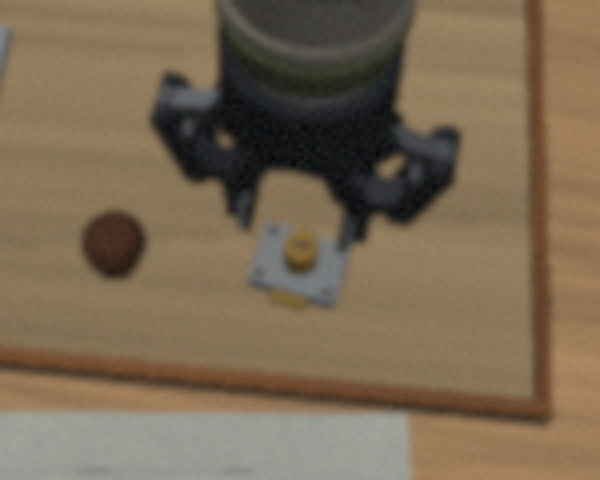

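View pics/full_top4.png

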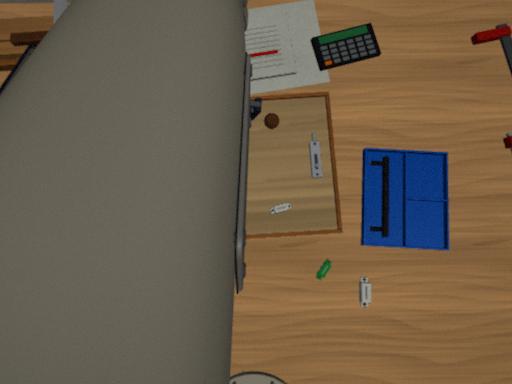

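Emit:
servo_tool([
  {"claw":0.5,"x":0,"y":0.1,"z":-0.5,"ax":0,"ay":0,"az":0},
  {"claw":0.5,"x":0,"y":0,"z":-0.5,"ax":0,"ay":0,"az":0},
  {"claw":0.5,"x":0,"y":0,"z":-0.2,"ax":0,"ay":0,"az":0},
  {"claw":0.5,"x":0,"y":0,"z":0,"ax":0,"ay":0,"az":0},
  {"claw":0.5,"x":0,"y":0,"z":0,"ax":0,"ay":0,"az":0},
])

```text
clock: 11.0
tcp_pos: [0.6278, 0.0497, 0.0411]
orientation: [-0.0, 0.033, 0.999, 0.0]
wrist_force: [0.5, -0.4, 0.5]
finger_gap: 0.0428
```

Emit:
servo_tool([
  {"claw":0.6,"x":0,"y":0,"z":-0.18,"ax":0,"ay":0,"az":0},
  {"claw":0.7,"x":0,"y":0,"z":0,"ax":0,"ay":0,"az":0},
  {"claw":1,"x":0,"y":0,"z":0,"ax":0,"ay":0,"az":0},
  {"claw":1,"x":0,"y":0,"z":0,"ax":0,"ay":0,"az":0},
  {"claw":1,"x":0,"y":0,"z":0,"ax":0,"ay":0,"az":0},
])

```text
clock: 11.5
tcp_pos: [0.6282, 0.0496, 0.0373]
orientation: [0.0, 0.034, 0.999, 0.0]
wrist_force: [0.2, 0.4, -0.7]
finger_gap: 0.0159
```

Emit:
servo_tool([
  {"claw":1,"x":0,"y":0,"z":0.2,"ax":0,"ay":0,"az":0},
  {"claw":1,"x":0,"y":0,"z":0.4,"ax":0,"ay":0,"az":0},
  {"claw":1,"x":0,"y":0,"z":0.8,"ax":0,"ay":0,"az":0},
  {"claw":1,"x":0,"y":0,"z":1,"ax":0,"ay":0,"az":0},
  {"claw":1,"x":0,"y":0,"z":0.6,"ax":0,"ay":0,"az":0},
])

```text
clock: 12.0
tcp_pos: [0.629, 0.0496, 0.1149]
orientation: [0.001, 0.034, 0.999, 0.0]
wrist_force: [-0.2, -0.1, -0.9]
finger_gap: 0.0158
```

```bash
python3 shot.py 5 scene,200,170,350,300
```

```text
12.05 [0.6303 0.0496 0.1173] [1.1 0.9 0.9] 0.016104832954974193
```

View pics/scene5.png

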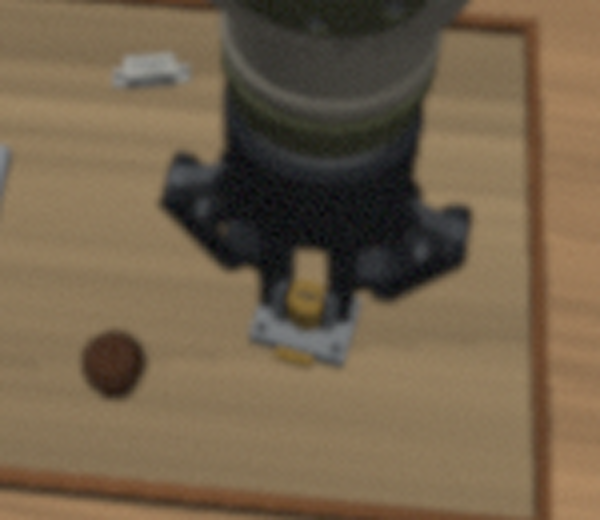

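Emit:
servo_tool([
  {"claw":1,"x":-0.1,"y":-0.4,"z":0,"ax":0,"ay":0,"az":0},
  {"claw":1,"x":-0.2,"y":-0.8,"z":0,"ax":0,"ay":0,"az":0},
  {"claw":1,"x":-0.27,"y":-1,"z":0,"ax":0,"ay":0,"az":0.1},
  {"claw":1,"x":-0.27,"y":-1,"z":0,"ax":0,"ay":0,"az":0.1},
  {"claw":1,"x":-0.27,"y":-1,"z":0,"ax":0,"ay":0,"az":0.1},
])

```text
clock: 12.55
tcp_pos: [0.5988, -0.0567, 0.1107]
orientation: [-0.001, 0.012, 1.0, 0.0]
wrist_force: [-0.6, -0.1, -1.4]
finger_gap: 0.0158
```

Emit:
servo_tool([
  {"claw":1,"x":-0.27,"y":-1,"z":0,"ax":0,"ay":0,"az":0.1},
  {"claw":1,"x":-0.27,"y":-1,"z":0,"ax":0,"ay":0,"az":0.1},
  {"claw":1,"x":-0.27,"y":-1,"z":0,"ax":0,"ay":0,"az":0.1},
  {"claw":1,"x":-0.27,"y":-1,"z":0,"ax":0,"ay":0,"az":0},
  {"claw":1,"x":-0.27,"y":-1,"z":0,"ax":0,"ay":0,"az":0},
])

```text
clock: 13.05
tcp_pos: [0.5649, -0.1816, 0.1108]
orientation: [-0.001, -0.008, 1.0, 0.0]
wrist_force: [0.7, 1.3, -1.0]
finger_gap: 0.0161
```

Emit:
servo_tool([
  {"claw":1,"x":-0.27,"y":-1,"z":0,"ax":0,"ay":0,"az":0},
  {"claw":1,"x":-0.27,"y":-1,"z":0,"ax":0,"ay":0,"az":0},
  {"claw":1,"x":-0.27,"y":-1,"z":0,"ax":0,"ay":0,"az":0},
  {"claw":1,"x":-0.27,"y":-1,"z":0,"ax":0,"ay":0,"az":0},
  {"claw":1,"x":-0.27,"y":-1,"z":0,"ax":0,"ay":0,"az":0},
])

```text
clock: 13.55
tcp_pos: [0.5311, -0.3064, 0.1107]
orientation: [-0.001, -0.008, 1.0, 0.001]
wrist_force: [1.4, -0.3, -1.0]
finger_gap: 0.0156
```

Emit:
servo_tool([
  {"claw":1,"x":-0.2,"y":-1,"z":0,"ax":0,"ay":0,"az":0},
  {"claw":1,"x":-0.2,"y":-1,"z":0,"ax":0,"ay":0,"az":0},
  {"claw":1,"x":-0.16,"y":-0.6,"z":-0.3,"ax":0,"ay":0,"az":0},
  {"claw":1,"x":0,"y":-0.2,"z":-0.6,"ax":0,"ay":0,"az":0},
  {"claw":1,"x":0,"y":0,"z":-0.6,"ax":0,"ay":0,"az":0},
])

```text
clock: 14.05
tcp_pos: [0.518, -0.3755, 0.0725]
orientation: [-0.0, -0.008, 1.0, 0.001]
wrist_force: [-0.1, -0.6, -1.6]
finger_gap: 0.0154
```

Emit:
servo_tool([
  {"claw":1,"x":0,"y":0,"z":-0.5,"ax":0,"ay":0,"az":0},
  {"claw":1,"x":0,"y":0,"z":-0.3,"ax":0,"ay":0,"az":0},
  {"claw":1,"x":0,"y":0,"z":-0.2,"ax":0,"ay":0,"az":0},
  {"claw":1,"x":0,"y":0,"z":0,"ax":0,"ay":0,"az":0},
  {"claw":1,"x":0,"y":0,"z":0,"ax":0,"ay":0,"az":0},
])

```text
clock: 14.55
tcp_pos: [0.5192, -0.3753, 0.05]
orientation: [0.0, -0.009, 1.0, -0.0]
wrist_force: [0.1, -0.6, -1.4]
finger_gap: 0.0157
```

```bash
python3 shot.py 6 scene,50,110,200,250
```

```text
14.6 [ 0.5194 -0.3755  0.0503] [-0.4 -0.5 -2.2] 0.015679017426276195
```

View pics/scene6.png

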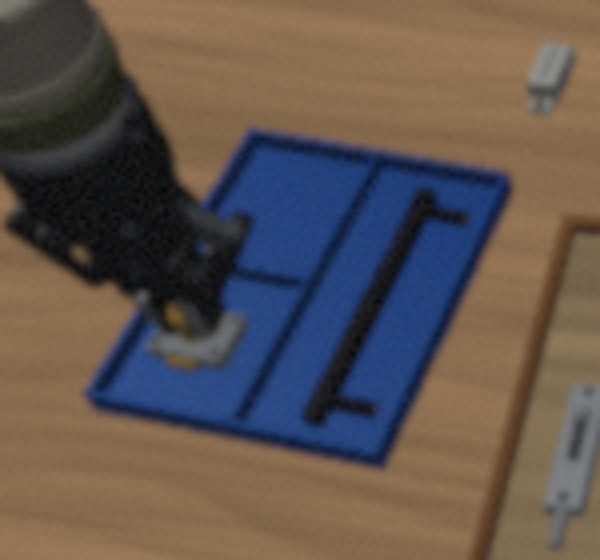

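Emit:
servo_tool([
  {"claw":1,"x":0,"y":0,"z":-0.3,"ax":0,"ay":0,"az":0},
  {"claw":1,"x":0,"y":0,"z":-0.2,"ax":0,"ay":0,"az":0},
  {"claw":1,"x":0,"y":0,"z":0,"ax":0,"ay":0,"az":0},
  {"claw":1,"x":0,"y":0,"z":0,"ax":0,"ay":0,"az":0},
])

```text
clock: 15.0
tcp_pos: [0.5186, -0.3752, 0.0367]
orientation: [-0.0, -0.008, 1.0, 0.0]
wrist_force: [-0.3, -0.2, -2.1]
finger_gap: 0.0161
```

Emit:
servo_tool([
  {"claw":1,"x":0,"y":0,"z":-0.08,"ax":0,"ay":0,"az":0},
  {"claw":1,"x":0,"y":0,"z":0,"ax":0,"ay":0,"az":0},
  {"claw":1,"x":0,"y":0,"z":0,"ax":0,"ay":0,"az":0},
])

```text
clock: 15.3
tcp_pos: [0.5188, -0.3754, 0.0351]
orientation: [0.0, -0.008, 1.0, 0.0]
wrist_force: [0.4, -0.5, -1.0]
finger_gap: 0.0157
```

Emit:
servo_tool([
  {"claw":1,"x":0,"y":0,"z":-0.04,"ax":0,"ay":0,"az":0},
  {"claw":1,"x":0,"y":0,"z":0,"ax":0,"ay":0,"az":0},
  {"claw":1,"x":0,"y":0,"z":0,"ax":0,"ay":0,"az":0},
])

```text
clock: 15.6
tcp_pos: [0.519, -0.3755, 0.0342]
orientation: [0.0, -0.008, 1.0, -0.0]
wrist_force: [-0.2, 0.2, 0.3]
finger_gap: 0.0158
```

Emit:
servo_tool([
  {"claw":1,"x":0,"y":0,"z":-0.02,"ax":0,"ay":0,"az":0},
  {"claw":1,"x":0,"y":0,"z":0,"ax":0,"ay":0,"az":0},
  {"claw":1,"x":0,"y":0,"z":0,"ax":0,"ay":0,"az":0},
])

```text
clock: 15.9
tcp_pos: [0.519, -0.3755, 0.0342]
orientation: [0.0, -0.008, 1.0, -0.0]
wrist_force: [-1.4, 0.6, 5.6]
finger_gap: 0.0158
```

Emit:
servo_tool([
  {"claw":0.75,"x":0,"y":0,"z":0.02,"ax":0,"ay":0,"az":0},
  {"claw":0.6,"x":0,"y":0,"z":0,"ax":0,"ay":0,"az":0},
  {"claw":0.6,"x":0,"y":0,"z":0,"ax":0,"ay":0,"az":0},
  {"claw":0.6,"x":0,"y":0,"z":0.4,"ax":0,"ay":0,"az":0},
  {"claw":0.6,"x":0,"y":0,"z":1,"ax":0,"ay":0,"az":0},
])

```text
clock: 16.4
tcp_pos: [0.5173, -0.374, 0.0672]
orientation: [-0.002, -0.008, 1.0, 0.002]
wrist_force: [-0.0, 0.8, 0.5]
finger_gap: 0.0341
```

Emit:
servo_tool([
  {"claw":0.58,"x":0,"y":0.4,"z":1,"ax":0,"ay":0,"az":0},
  {"claw":0.58,"x":0.15,"y":1,"z":0.8,"ax":0,"ay":0,"az":0},
  {"claw":0.58,"x":0.15,"y":1,"z":0,"ax":0,"ay":0,"az":0.1},
  {"claw":0.58,"x":0.15,"y":1,"z":0,"ax":0,"ay":0,"az":0.1},
  {"claw":0.58,"x":0.15,"y":1,"z":0,"ax":0,"ay":0,"az":0.1},
])

```text
clock: 16.9
tcp_pos: [0.5342, -0.2647, 0.1152]
orientation: [0.001, -0.029, 1.0, -0.0]
wrist_force: [-0.4, 0.4, 0.4]
finger_gap: 0.0358
```

Emit:
servo_tool([
  {"claw":0.58,"x":0.15,"y":1,"z":0,"ax":0,"ay":0,"az":0},
  {"claw":0.58,"x":0.15,"y":1,"z":0,"ax":0,"ay":0,"az":0},
  {"claw":0.58,"x":0.15,"y":1,"z":0,"ax":0,"ay":0,"az":0},
  {"claw":0.58,"x":0.15,"y":1,"z":0,"ax":0,"ay":0,"az":0},
  {"claw":0.58,"x":0.1,"y":0.8,"z":0,"ax":0,"ay":0,"az":0},
])

```text
clock: 17.4
tcp_pos: [0.5516, -0.1441, 0.1148]
orientation: [0.0, -0.03, 1.0, 0.0]
wrist_force: [-0.2, -0.1, 0.8]
finger_gap: 0.0362
```

Emit:
servo_tool([
  {"claw":0.58,"x":0.1,"y":0,"z":0,"ax":0,"ay":0,"az":0},
  {"claw":0.58,"x":0,"y":0,"z":0,"ax":0,"ay":0,"az":0},
])

```text
clock: 17.6
tcp_pos: [0.5544, -0.1454, 0.1147]
orientation: [0.0, -0.03, 1.0, -0.0]
wrist_force: [0.6, 0.1, 0.5]
finger_gap: 0.0361
```

Emit:
servo_tool([
  {"claw":0.58,"x":-0.05,"y":0.2,"z":-0.6,"ax":0,"ay":0,"az":0},
  {"claw":0.58,"x":0,"y":0,"z":-0.8,"ax":0,"ay":0,"az":0},
  {"claw":0.58,"x":0,"y":0,"z":-0.8,"ax":0,"ay":0,"az":0},
  {"claw":0.58,"x":0,"y":0,"z":-0.4,"ax":0,"ay":0,"az":0},
  {"claw":0.58,"x":0,"y":0,"z":0,"ax":0,"ay":0,"az":0},
])

```text
clock: 18.1
tcp_pos: [0.5514, -0.1409, 0.0477]
orientation: [-0.001, -0.029, 1.0, 0.001]
wrist_force: [-0.1, 0.4, 0.2]
finger_gap: 0.0358
```

```bash
python3 shot.py 7 scene,130,150,280,280 top,270,90,460,240
```

```text
18.2 [ 0.5528 -0.1411  0.0495] [0.2 0.1 1.1] 0.03580152717854813
```

View pics/scene7.png

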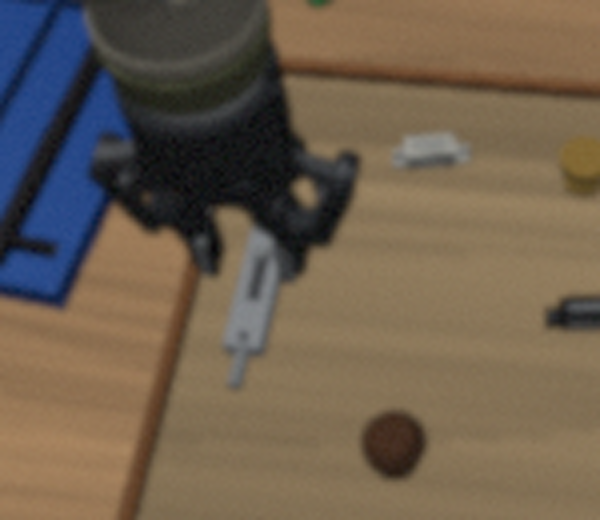

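View pics/top7.png

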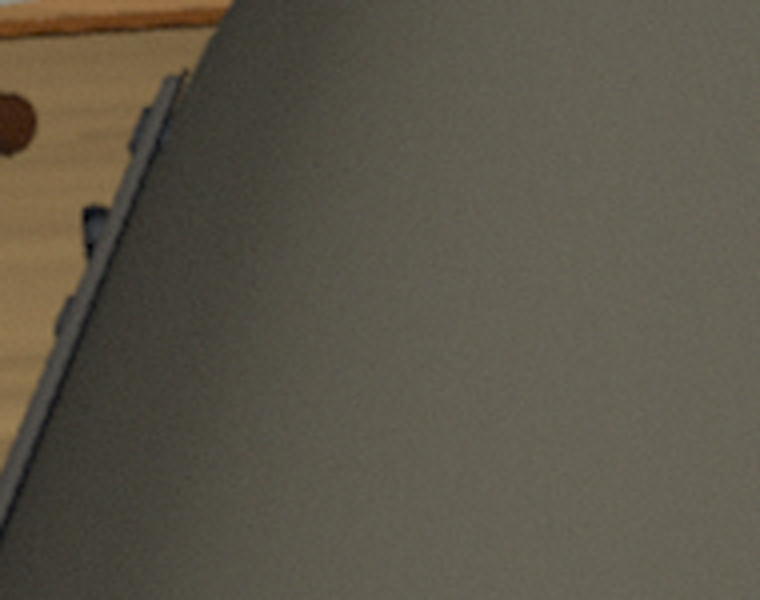

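Emit:
servo_tool([
  {"claw":0.58,"x":0,"y":0,"z":-0.4,"ax":0,"ay":0,"az":0},
  {"claw":0.58,"x":0,"y":0,"z":-0.4,"ax":0,"ay":0,"az":0},
  {"claw":0.58,"x":0,"y":0,"z":-0.1,"ax":0,"ay":0,"az":0},
  {"claw":0.58,"x":0,"y":0,"z":0,"ax":0,"ay":0,"az":0},
  {"claw":0.58,"x":0,"y":0,"z":0,"ax":0,"ay":0,"az":0},
])

```text
clock: 18.7
tcp_pos: [0.5525, -0.1403, 0.0265]
orientation: [-0.0, -0.029, 1.0, 0.0]
wrist_force: [0.5, -0.6, 0.5]
finger_gap: 0.0362
```

Emit:
servo_tool([
  {"claw":0.7,"x":0,"y":0,"z":-0.06,"ax":0,"ay":0,"az":0},
  {"claw":0.8,"x":0,"y":0,"z":0,"ax":0,"ay":0,"az":0},
  {"claw":1,"x":0,"y":0,"z":0,"ax":0,"ay":0,"az":0},
  {"claw":1,"x":0,"y":0,"z":0,"ax":0,"ay":0,"az":0},
  {"claw":1,"x":0,"y":0,"z":0,"ax":0,"ay":0,"az":0},
])

```text
clock: 19.2
tcp_pos: [0.5529, -0.1405, 0.0255]
orientation: [0.0, -0.029, 1.0, -0.0]
wrist_force: [0.1, 1.3, 2.7]
finger_gap: 0.0204
```

Emit:
servo_tool([
  {"claw":1,"x":0,"y":0,"z":0.2,"ax":0,"ay":0,"az":0},
  {"claw":1,"x":0,"y":0,"z":0.4,"ax":0,"ay":0,"az":0},
  {"claw":1,"x":0,"y":0,"z":0.8,"ax":0,"ay":0,"az":0},
  {"claw":1,"x":0,"y":0,"z":1,"ax":0,"ay":0,"az":0},
  {"claw":1,"x":0,"y":0,"z":1,"ax":0,"ay":0,"az":0},
])

```text
clock: 19.7
tcp_pos: [0.5521, -0.1402, 0.1112]
orientation: [-0.0, -0.029, 1.0, 0.0]
wrist_force: [0.3, -0.2, -0.1]
finger_gap: 0.0202
```

```bash
python3 shot.py 8 scene,130,130,280,270
```

```text
19.75 [ 0.5545 -0.1411  0.1158] [ 0.3 -0.3  1.6] 0.020209758223228402
```

View pics/scene8.png

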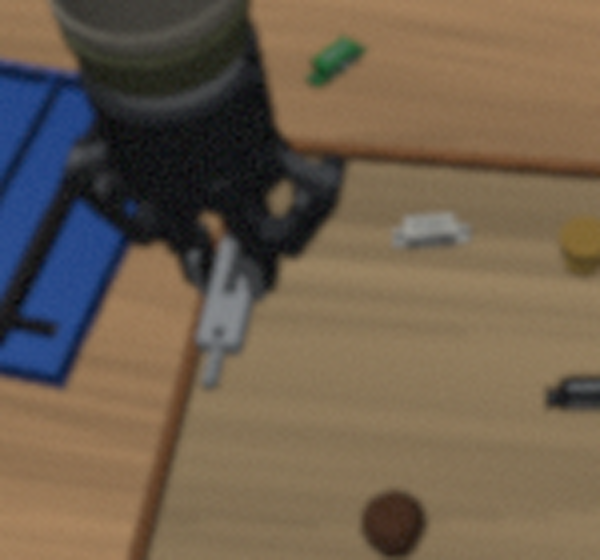

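Emit:
servo_tool([
  {"claw":1,"x":-0.1,"y":0.4,"z":0,"ax":0,"ay":0,"az":0},
  {"claw":1,"x":-0.15,"y":0.8,"z":0,"ax":0,"ay":0,"az":0},
  {"claw":1,"x":-0.15,"y":1,"z":0,"ax":0,"ay":0,"az":-0.1},
  {"claw":1,"x":-0.15,"y":1,"z":0,"ax":0,"ay":0,"az":-0.1},
  {"claw":1,"x":-0.15,"y":1,"z":0,"ax":0,"ay":0,"az":-0.1},
])

```text
clock: 20.25
tcp_pos: [0.5333, -0.0337, 0.1087]
orientation: [-0.001, -0.008, 1.0, 0.0]
wrist_force: [0.9, 0.1, -0.6]
finger_gap: 0.0207
```

Emit:
servo_tool([
  {"claw":1,"x":-0.15,"y":1,"z":0,"ax":0,"ay":0,"az":0},
  {"claw":1,"x":-0.15,"y":1,"z":0,"ax":0,"ay":0,"az":0},
  {"claw":1,"x":-0.15,"y":1,"z":0,"ax":0,"ay":0,"az":0},
  {"claw":1,"x":-0.15,"y":1,"z":0,"ax":0,"ay":0,"az":0},
  {"claw":1,"x":-0.15,"y":1,"z":0,"ax":0,"ay":0,"az":0},
])

```text
clock: 20.75
tcp_pos: [0.5144, 0.0911, 0.1088]
orientation: [-0.001, -0.008, 1.0, 0.0]
wrist_force: [-0.3, -0.9, -1.1]
finger_gap: 0.02
```

Emit:
servo_tool([
  {"claw":1,"x":-0.15,"y":1,"z":0,"ax":0,"ay":0,"az":0},
  {"claw":1,"x":-0.15,"y":1,"z":0,"ax":0,"ay":0,"az":0},
  {"claw":1,"x":-0.15,"y":1,"z":0,"ax":0,"ay":0,"az":0},
  {"claw":1,"x":-0.15,"y":1,"z":0,"ax":0,"ay":0,"az":0},
  {"claw":1,"x":-0.15,"y":1,"z":0,"ax":0,"ay":0,"az":0},
])

```text
clock: 21.25
tcp_pos: [0.4956, 0.2158, 0.1087]
orientation: [-0.001, -0.009, 1.0, -0.0]
wrist_force: [0.3, -0.2, -1.3]
finger_gap: 0.0206
```

Emit:
servo_tool([
  {"claw":1,"x":-0.15,"y":1,"z":0,"ax":0,"ay":0,"az":0},
  {"claw":1,"x":-0.15,"y":1,"z":0,"ax":0,"ay":0,"az":0},
  {"claw":1,"x":-0.15,"y":1,"z":0,"ax":0,"ay":0,"az":0},
  {"claw":1,"x":-0.15,"y":1,"z":0,"ax":0,"ay":0,"az":0},
  {"claw":1,"x":-0.15,"y":0.7,"z":0,"ax":0,"ay":0,"az":0},
])

```text
clock: 21.75
tcp_pos: [0.4769, 0.3335, 0.1086]
orientation: [-0.001, -0.009, 1.0, -0.0]
wrist_force: [0.4, -0.5, -0.7]
finger_gap: 0.0205
```

Emit:
servo_tool([
  {"claw":1,"x":0,"y":0.8,"z":0,"ax":0,"ay":0,"az":0},
  {"claw":1,"x":0,"y":0.5,"z":-0.3,"ax":0,"ay":0,"az":0},
  {"claw":1,"x":0,"y":0,"z":-0.7,"ax":0,"ay":0,"az":0},
  {"claw":1,"x":0,"y":0,"z":-0.7,"ax":0,"ay":0,"az":0},
  {"claw":1,"x":0,"y":0,"z":-0.5,"ax":0,"ay":0,"az":0},
])

```text
clock: 22.25
tcp_pos: [0.4771, 0.364, 0.0525]
orientation: [-0.001, -0.008, 1.0, -0.001]
wrist_force: [-0.5, -0.7, -1.3]
finger_gap: 0.0206
```

Emit:
servo_tool([
  {"claw":1,"x":0,"y":0,"z":-0.3,"ax":0,"ay":0,"az":0},
  {"claw":1,"x":0,"y":0,"z":-0.2,"ax":0,"ay":0,"az":0},
  {"claw":1,"x":0,"y":0,"z":0,"ax":0,"ay":0,"az":0},
  {"claw":1,"x":0,"y":0,"z":0,"ax":0,"ay":0,"az":0},
])

```text
clock: 22.65
tcp_pos: [0.4792, 0.3647, 0.043]
orientation: [0.0, -0.008, 1.0, 0.0]
wrist_force: [0.1, 0.1, -1.3]
finger_gap: 0.0204
```

```bash
python3 shot.py 9 scene,330,150,480,290
```

```text
22.7 [0.4794 0.3648 0.0433] [-0.1  0.5 -1.1] 0.02084438880792506
```

View pics/scene9.png

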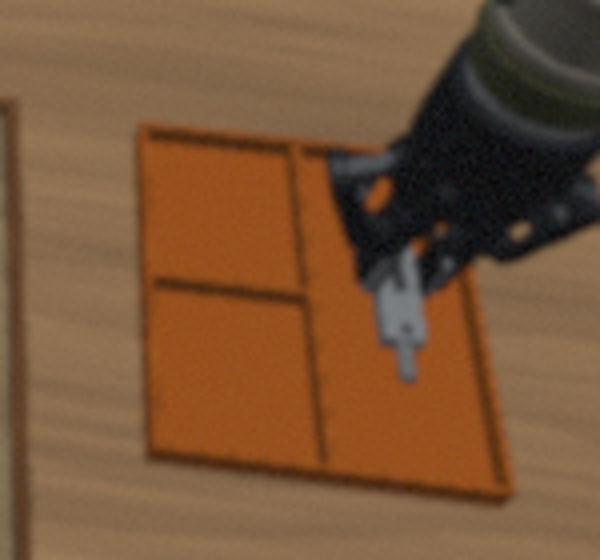

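Bolt is centred over the long compartment. Lowering.

Emit:
servo_tool([
  {"claw":1,"x":0,"y":0,"z":-0.35,"ax":0,"ay":0,"az":0},
  {"claw":1,"x":0,"y":0,"z":-0.25,"ax":0,"ay":0,"az":0},
  {"claw":1,"x":0,"y":0,"z":-0.1,"ax":0,"ay":0,"az":0},
  {"claw":1,"x":0,"y":0,"z":0,"ax":0,"ay":0,"az":0},
  {"claw":1,"x":0,"y":0,"z":0,"ax":0,"ay":0,"az":0},
])

```text
clock: 23.2
tcp_pos: [0.4788, 0.3646, 0.025]
orientation: [-0.0, -0.008, 1.0, -0.0]
wrist_force: [-0.4, 0.0, -2.0]
finger_gap: 0.0203
```

Emit:
servo_tool([
  {"claw":1,"x":0,"y":0,"z":-0.05,"ax":0,"ay":0,"az":0},
  {"claw":1,"x":0,"y":0,"z":0,"ax":0,"ay":0,"az":0},
  {"claw":1,"x":0,"y":0,"z":0,"ax":0,"ay":0,"az":0},
])

```text
clock: 23.5
tcp_pos: [0.4789, 0.3647, 0.0239]
orientation: [0.0, -0.008, 1.0, 0.0]
wrist_force: [0.0, 0.4, -0.9]
finger_gap: 0.0205
```

Emit:
servo_tool([
  {"claw":1,"x":0,"y":0,"z":-0.05,"ax":0,"ay":0,"az":0},
  {"claw":1,"x":0,"y":0,"z":0,"ax":0,"ay":0,"az":0},
  {"claw":1,"x":0,"y":0,"z":0,"ax":0,"ay":0,"az":0},
])

```text
clock: 23.8
tcp_pos: [0.4788, 0.3646, 0.0226]
orientation: [-0.0, -0.008, 1.0, 0.0]
wrist_force: [0.7, 0.9, -0.7]
finger_gap: 0.0204
```

Emit:
servo_tool([
  {"claw":1,"x":0,"y":0,"z":-0.02,"ax":0,"ay":0,"az":0},
  {"claw":1,"x":0,"y":0,"z":0,"ax":0,"ay":0,"az":0},
  {"claw":1,"x":0,"y":0,"z":0,"ax":0,"ay":0,"az":0},
])

```text
clock: 24.1
tcp_pos: [0.4788, 0.3646, 0.0224]
orientation: [0.0, -0.008, 1.0, 0.0]
wrist_force: [-1.8, -0.8, 4.3]
finger_gap: 0.0204
```

Emit:
servo_tool([
  {"claw":0.72,"x":0,"y":0,"z":0.02,"ax":0,"ay":0,"az":0},
  {"claw":0.6,"x":0,"y":0,"z":0,"ax":0,"ay":0,"az":0},
  {"claw":0.6,"x":0,"y":0,"z":0,"ax":0,"ay":0,"az":0},
  {"claw":0.6,"x":0,"y":0,"z":0.4,"ax":0,"ay":0,"az":0},
  {"claw":0.6,"x":0,"y":0,"z":1,"ax":0,"ay":0,"az":0},
])

```text
clock: 24.6
tcp_pos: [0.4771, 0.3636, 0.0561]
orientation: [-0.002, -0.008, 1.0, -0.001]
wrist_force: [0.6, -0.1, -0.1]
finger_gap: 0.0338
```

Emit:
servo_tool([
  {"claw":0.5,"x":0,"y":0,"z":1,"ax":0,"ay":0,"az":0},
  {"claw":0.4,"x":0.3,"y":-0.8,"z":1,"ax":0,"ay":0,"az":0},
  {"claw":0.3,"x":0.4,"y":-1,"z":0,"ax":0,"ay":0,"az":0},
  {"claw":0.3,"x":0.4,"y":-1,"z":0,"ax":0,"ay":0,"az":0},
  {"claw":0.3,"x":0.4,"y":-1,"z":0,"ax":0,"ay":0,"az":0},
])

```text
clock: 25.1
tcp_pos: [0.517, 0.269, 0.1088]
orientation: [0.001, -0.009, 1.0, 0.0]
wrist_force: [-0.3, -0.3, 0.1]
finger_gap: 0.0598
```

Emit:
servo_tool([
  {"claw":0.3,"x":0.4,"y":-1,"z":0,"ax":0,"ay":0,"az":0},
  {"claw":0.3,"x":0.4,"y":-1,"z":0,"ax":0,"ay":0,"az":0},
  {"claw":0.3,"x":0.4,"y":-1,"z":0,"ax":0,"ay":0,"az":0},
  {"claw":0.3,"x":0.4,"y":-1,"z":0,"ax":0,"ay":0,"az":0},
  {"claw":0.3,"x":0.4,"y":-1,"z":0,"ax":0,"ay":0,"az":0},
])

```text
clock: 25.6
tcp_pos: [0.5669, 0.1436, 0.1084]
orientation: [0.0, -0.008, 1.0, 0.0]
wrist_force: [1.0, 0.2, 0.3]
finger_gap: 0.0598
```

Emit:
servo_tool([
  {"claw":0.3,"x":0.4,"y":-1,"z":0,"ax":0,"ay":0,"az":0},
  {"claw":0.3,"x":0.4,"y":-1,"z":0,"ax":0,"ay":0,"az":0},
  {"claw":0.3,"x":0.4,"y":-1,"z":0,"ax":0,"ay":0,"az":0},
  {"claw":0.3,"x":0.4,"y":-1,"z":0,"ax":0,"ay":0,"az":0},
  {"claw":0.3,"x":0.4,"y":-1,"z":0,"ax":0,"ay":0,"az":0},
])

```text
clock: 26.1
tcp_pos: [0.6168, 0.0186, 0.1084]
orientation: [0.0, -0.008, 1.0, 0.0]
wrist_force: [-0.4, -0.1, 0.0]
finger_gap: 0.0599
```

```bash
python3 shot.py 10 top,30,120,180,260
```

```text
26.15 [0.6188 0.0146 0.1084] [ 3.3 -2.2  0.5] 0.05994173270374742
```

View pics/full_top10.png

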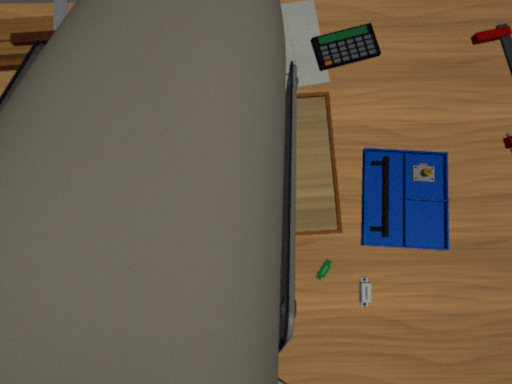

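Emit:
servo_tool([
  {"claw":0.3,"x":0.3,"y":-1,"z":0,"ax":0,"ay":0,"az":0},
  {"claw":0.3,"x":0.3,"y":-1,"z":0,"ax":0,"ay":0,"az":0},
  {"claw":0.3,"x":0.16,"y":-0.42,"z":-0.5,"ax":0,"ay":0,"az":0},
  {"claw":0.3,"x":0,"y":0,"z":-0.8,"ax":0,"ay":0,"az":0},
  {"claw":0.3,"x":0,"y":0,"z":0,"ax":0,"ay":0,"az":0},
])

```text
clock: 26.65
tcp_pos: [0.633, -0.0405, 0.0718]
orientation: [-0.003, -0.008, 1.0, 0.001]
wrist_force: [-0.6, -0.2, -0.5]
finger_gap: 0.0602
```

```bash
python3 shot.py 11 scene,150,180,300,300
```

```text
26.7 [ 0.6335 -0.0402  0.0732] [-1.3 -0.1 -0.1] 0.05957618324976098
```

View pics/scene11.png

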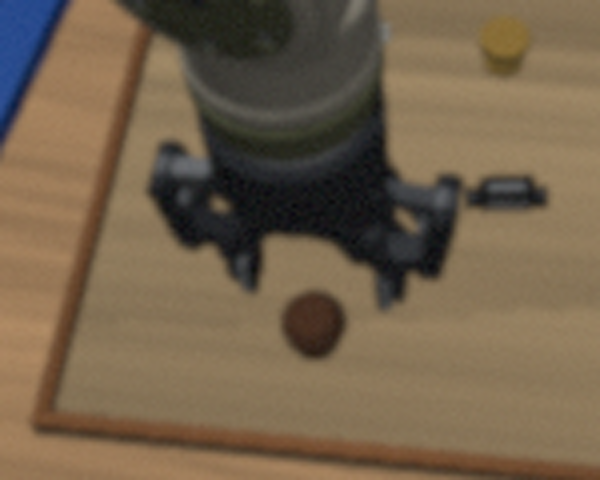

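Emit:
servo_tool([
  {"claw":0.3,"x":0.1,"y":-0.23,"z":-0.3,"ax":0,"ay":0,"az":0},
  {"claw":0.3,"x":0,"y":0,"z":-0.5,"ax":0,"ay":0,"az":0},
  {"claw":0.3,"x":0,"y":0,"z":-0.3,"ax":0,"ay":0,"az":0},
  {"claw":0.3,"x":0,"y":0,"z":0,"ax":0,"ay":0,"az":0},
  {"claw":0.3,"x":0,"y":0,"z":0,"ax":0,"ay":0,"az":0},
])

```text
clock: 27.2
tcp_pos: [0.6375, -0.0464, 0.0472]
orientation: [-0.0, -0.008, 1.0, 0.0]
wrist_force: [-1.2, 0.1, -0.3]
finger_gap: 0.0599
```

Emit:
servo_tool([
  {"claw":0.3,"x":0,"y":0,"z":-0.4,"ax":0,"ay":0,"az":0},
  {"claw":0.3,"x":0,"y":0,"z":-0.3,"ax":0,"ay":0,"az":0},
  {"claw":0.3,"x":0,"y":0,"z":-0.1,"ax":0,"ay":0,"az":0},
  {"claw":0.3,"x":0,"y":0,"z":0,"ax":0,"ay":0,"az":0},
  {"claw":0.4,"x":0,"y":0,"z":0,"ax":0,"ay":0,"az":0},
])

```text
clock: 27.7
tcp_pos: [0.6378, -0.0466, 0.0275]
orientation: [-0.0, -0.008, 1.0, 0.0]
wrist_force: [0.1, 0.4, -0.4]
finger_gap: 0.0514
```

Emit:
servo_tool([
  {"claw":0.5,"x":0,"y":0,"z":-0.05,"ax":0,"ay":0,"az":0},
  {"claw":0.6,"x":0,"y":0,"z":0,"ax":0,"ay":0,"az":0},
  {"claw":0.8,"x":0,"y":0,"z":0,"ax":0,"ay":0,"az":0},
  {"claw":1,"x":0,"y":0,"z":0,"ax":0,"ay":0,"az":0},
  {"claw":1,"x":0,"y":0,"z":0,"ax":0,"ay":0,"az":0},
], newtons=30)

```text
clock: 28.2
tcp_pos: [0.6381, -0.0467, 0.0267]
orientation: [0.0, -0.008, 1.0, -0.0]
wrist_force: [0.2, -0.1, 1.3]
finger_gap: 0.0323
```

Gripped at 32 mm, against a nominal 34 (the gripper reads about 2 mm low throughout). Lifting.

Emit:
servo_tool([
  {"claw":1,"x":0,"y":0,"z":0.2,"ax":0,"ay":0,"az":0},
  {"claw":1,"x":0,"y":0,"z":0.4,"ax":0,"ay":0,"az":0},
  {"claw":1,"x":0,"y":0,"z":0.8,"ax":0,"ay":0,"az":0},
  {"claw":1,"x":0,"y":0,"z":1,"ax":0,"ay":0,"az":0},
  {"claw":1,"x":0,"y":0,"z":1,"ax":0,"ay":0,"az":0},
])

```text
clock: 28.7
tcp_pos: [0.6376, -0.0466, 0.1126]
orientation: [-0.0, -0.008, 1.0, 0.0]
wrist_force: [1.1, -1.1, -1.7]
finger_gap: 0.0323
```

```bash
python3 shot.py 12 scene,150,150,300,280
```

```text
28.75 [ 0.6401 -0.047   0.1177] [ 0.9 -0.3  2.7] 0.03217156599981334
```

View pics/scene12.png

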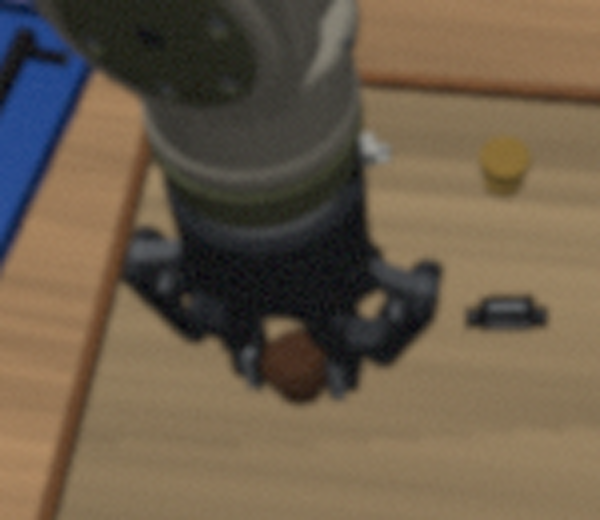

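Emit:
servo_tool([
  {"claw":1,"x":-0.1,"y":0.4,"z":0,"ax":0,"ay":0,"az":0},
  {"claw":1,"x":-0.3,"y":0.8,"z":0,"ax":0,"ay":0,"az":0},
  {"claw":1,"x":-0.3,"y":1,"z":0,"ax":0,"ay":0,"az":0},
  {"claw":1,"x":-0.3,"y":1,"z":0,"ax":0,"ay":0,"az":0},
  {"claw":1,"x":-0.3,"y":1,"z":0,"ax":0,"ay":0,"az":0},
])

```text
clock: 29.25
tcp_pos: [0.6027, 0.0609, 0.1096]
orientation: [-0.002, -0.009, 1.0, 0.0]
wrist_force: [0.2, 0.7, -0.4]
finger_gap: 0.0321
```

Emit:
servo_tool([
  {"claw":1,"x":-0.3,"y":1,"z":0,"ax":0,"ay":0,"az":0},
  {"claw":1,"x":-0.3,"y":1,"z":0,"ax":0,"ay":0,"az":0},
  {"claw":1,"x":-0.3,"y":1,"z":0,"ax":0,"ay":0,"az":0},
  {"claw":1,"x":-0.3,"y":1,"z":0,"ax":0,"ay":0,"az":0},
  {"claw":1,"x":-0.3,"y":1,"z":0,"ax":0,"ay":0,"az":0},
])

```text
clock: 29.75
tcp_pos: [0.5649, 0.1856, 0.1097]
orientation: [-0.002, -0.009, 1.0, -0.0]
wrist_force: [-0.0, 0.3, -0.4]
finger_gap: 0.0319
```

Emit:
servo_tool([
  {"claw":1,"x":-0.3,"y":1,"z":0,"ax":0,"ay":0,"az":0},
  {"claw":1,"x":-0.3,"y":1,"z":0,"ax":0,"ay":0,"az":0},
  {"claw":1,"x":-0.3,"y":1,"z":0,"ax":0,"ay":0,"az":0},
  {"claw":1,"x":-0.2,"y":0.7,"z":0,"ax":0,"ay":0,"az":0},
  {"claw":1,"x":0,"y":0.2,"z":0,"ax":0,"ay":0,"az":0},
])

```text
clock: 30.25
tcp_pos: [0.537, 0.2833, 0.1098]
orientation: [-0.002, -0.01, 1.0, -0.0]
wrist_force: [0.5, -0.3, -0.3]
finger_gap: 0.0321
```

Emit:
servo_tool([
  {"claw":1,"x":0,"y":-0.15,"z":-0.4,"ax":0,"ay":0,"az":0},
  {"claw":1,"x":0,"y":0,"z":-0.7,"ax":0,"ay":0,"az":0},
  {"claw":1,"x":0,"y":0,"z":-0.7,"ax":0,"ay":0,"az":0},
  {"claw":1,"x":0,"y":0,"z":-0.5,"ax":0,"ay":0,"az":0},
  {"claw":1,"x":0,"y":0,"z":-0.2,"ax":0,"ay":0,"az":0},
])

```text
clock: 30.75
tcp_pos: [0.539, 0.2757, 0.0465]
orientation: [-0.002, -0.008, 1.0, -0.001]
wrist_force: [-0.4, 0.1, -1.1]
finger_gap: 0.0319
```

Emit:
servo_tool([
  {"claw":1,"x":0,"y":0,"z":-0.1,"ax":0,"ay":0,"az":0},
  {"claw":1,"x":0,"y":0,"z":0,"ax":0,"ay":0,"az":0},
  {"claw":1,"x":0,"y":0,"z":0,"ax":0,"ay":0,"az":0},
])

```text
clock: 31.05
tcp_pos: [0.5409, 0.2772, 0.047]
orientation: [0.001, -0.008, 1.0, 0.0]
wrist_force: [-0.6, 0.4, -0.5]
finger_gap: 0.032
```

```bash
python3 shot.py 13 scene,330,150,480,290
```

```text
31.1 [0.5409 0.2773 0.0471] [0.2 0.7 0.7] 0.0320313515335366
```

View pics/scene13.png

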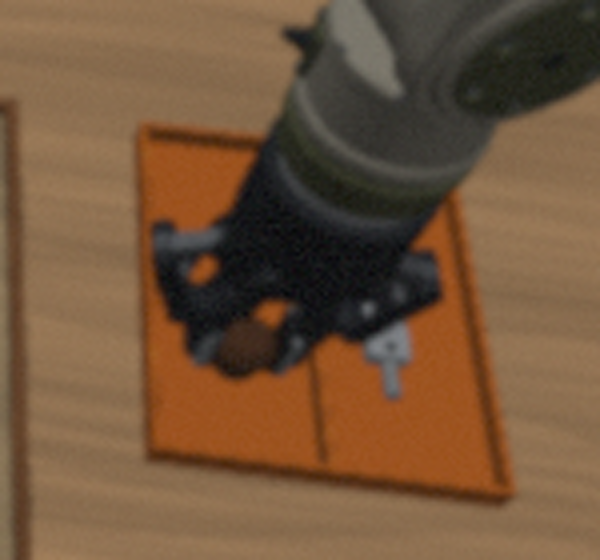

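Emit:
servo_tool([
  {"claw":1,"x":0,"y":0.05,"z":-0.35,"ax":0,"ay":0,"az":0},
  {"claw":1,"x":0,"y":0,"z":-0.3,"ax":0,"ay":0,"az":0},
  {"claw":1,"x":0,"y":0,"z":-0.15,"ax":0,"ay":0,"az":0},
  {"claw":1,"x":0,"y":0,"z":0,"ax":0,"ay":0,"az":0},
  {"claw":1,"x":0,"y":0,"z":0,"ax":0,"ay":0,"az":0},
])

```text
clock: 31.6
tcp_pos: [0.5401, 0.2783, 0.026]
orientation: [-0.0, -0.008, 1.0, -0.0]
wrist_force: [-0.0, -0.3, 0.4]
finger_gap: 0.0319
```

Emit:
servo_tool([
  {"claw":1,"x":0,"y":0,"z":-0.05,"ax":0,"ay":0,"az":0},
  {"claw":1,"x":0,"y":0,"z":0,"ax":0,"ay":0,"az":0},
  {"claw":1,"x":0,"y":0,"z":0,"ax":0,"ay":0,"az":0},
])

```text
clock: 31.9
tcp_pos: [0.5404, 0.2784, 0.0252]
orientation: [0.0, -0.008, 1.0, 0.0]
wrist_force: [1.2, 0.1, 0.2]
finger_gap: 0.0321
```

Emit:
servo_tool([
  {"claw":1,"x":0,"y":0,"z":-0.05,"ax":0,"ay":0,"az":0},
  {"claw":1,"x":0,"y":0,"z":0,"ax":0,"ay":0,"az":0},
  {"claw":1,"x":0,"y":0,"z":0,"ax":0,"ay":0,"az":0},
])

```text
clock: 32.2
tcp_pos: [0.5403, 0.2783, 0.0238]
orientation: [-0.0, -0.008, 1.0, 0.0]
wrist_force: [-0.6, 0.2, -1.4]
finger_gap: 0.0321
```

Emit:
servo_tool([
  {"claw":1,"x":0,"y":0,"z":-0.03,"ax":0,"ay":0,"az":0},
  {"claw":1,"x":0,"y":0,"z":0,"ax":0,"ay":0,"az":0},
  {"claw":1,"x":0,"y":0,"z":0,"ax":0,"ay":0,"az":0},
])

```text
clock: 32.5
tcp_pos: [0.5404, 0.2784, 0.0237]
orientation: [0.0, -0.008, 1.0, 0.0]
wrist_force: [-2.3, -0.3, 6.4]
finger_gap: 0.0319
```

Emit:
servo_tool([
  {"claw":0.6,"x":0,"y":0,"z":0.03,"ax":0,"ay":0,"az":0},
  {"claw":0.52,"x":0,"y":0,"z":0,"ax":0,"ay":0,"az":0},
  {"claw":0.52,"x":0,"y":0,"z":0,"ax":0,"ay":0,"az":0},
  {"claw":0.52,"x":0,"y":0,"z":0.4,"ax":0,"ay":0,"az":0},
  {"claw":0.52,"x":0,"y":0,"z":1,"ax":0,"ay":0,"az":0},
])

```text
clock: 33.0
tcp_pos: [0.5384, 0.2777, 0.0572]
orientation: [-0.002, -0.008, 1.0, -0.001]
wrist_force: [-0.4, -0.6, 0.5]
finger_gap: 0.0411
```

Emit:
servo_tool([
  {"claw":0.52,"x":0,"y":0,"z":1,"ax":0,"ay":0,"az":0},
  {"claw":0.55,"x":-0.2,"y":-0.7,"z":1,"ax":0,"ay":0,"az":-0.6},
  {"claw":0.58,"x":-0.27,"y":-1,"z":0,"ax":0,"ay":0,"az":-0.7},
  {"claw":0.58,"x":-0.27,"y":-1,"z":0,"ax":0,"ay":0,"az":-0.7},
  {"claw":0.58,"x":-0.27,"y":-1,"z":0,"ax":0,"ay":0,"az":-0.7},
])

```text
clock: 33.5
tcp_pos: [0.5151, 0.1852, 0.1099]
orientation: [0.001, 0.181, 0.983, 0.0]
wrist_force: [-0.4, -0.3, 0.0]
finger_gap: 0.0358
```

Emit:
servo_tool([
  {"claw":0.58,"x":-0.27,"y":-1,"z":0,"ax":0,"ay":0,"az":-0.7},
  {"claw":0.58,"x":-0.27,"y":-1,"z":0,"ax":0,"ay":0,"az":-0.7},
  {"claw":0.58,"x":-0.27,"y":-1,"z":0,"ax":0,"ay":0,"az":-0.7},
  {"claw":0.58,"x":-0.27,"y":-1,"z":0,"ax":0,"ay":0,"az":-0.7},
  {"claw":0.58,"x":-0.27,"y":-1,"z":0,"ax":0,"ay":0,"az":-0.7},
])

```text
clock: 34.0
tcp_pos: [0.4812, 0.0599, 0.1096]
orientation: [0.0, 0.414, 0.91, 0.0]
wrist_force: [0.2, -0.9, 0.9]
finger_gap: 0.0355
```

Emit:
servo_tool([
  {"claw":0.58,"x":-0.27,"y":-1,"z":0,"ax":0,"ay":0,"az":-0.7},
  {"claw":0.58,"x":-0.27,"y":-1,"z":0,"ax":0,"ay":0,"az":-0.7},
  {"claw":0.58,"x":-0.27,"y":-1,"z":0,"ax":0,"ay":0,"az":-0.7},
  {"claw":0.58,"x":-0.27,"y":-1,"z":0,"ax":0,"ay":0,"az":-0.7},
  {"claw":0.58,"x":0,"y":-0.8,"z":0,"ax":0,"ay":0,"az":-0.6},
])

```text
clock: 34.5
tcp_pos: [0.4535, -0.0603, 0.1095]
orientation: [0.0, 0.616, 0.787, -0.0]
wrist_force: [0.5, 0.4, 0.9]
finger_gap: 0.0356
```

Emit:
servo_tool([
  {"claw":0.58,"x":-0.28,"y":0,"z":-0.5,"ax":0,"ay":0,"az":0},
  {"claw":0.58,"x":0,"y":0,"z":-0.8,"ax":0,"ay":0,"az":0},
  {"claw":0.58,"x":0,"y":0,"z":-0.6,"ax":0,"ay":0,"az":0},
  {"claw":0.58,"x":0,"y":0,"z":0,"ax":0,"ay":0,"az":0},
  {"claw":0.58,"x":0,"y":0,"z":0,"ax":0,"ay":0,"az":0},
])

```text
clock: 35.0
tcp_pos: [0.4474, -0.0591, 0.0619]
orientation: [0.0, 0.615, 0.789, 0.0]
wrist_force: [0.3, -0.4, 0.4]
finger_gap: 0.0358
```

```bash
python3 shot.py 14 scene,160,120,310,250 top,220,140,370,260
```

```text
35.1 [ 0.4481 -0.0593  0.0624] [-0.2  0.5  0.1] 0.03605520513088344
```

View pics/scene14.png

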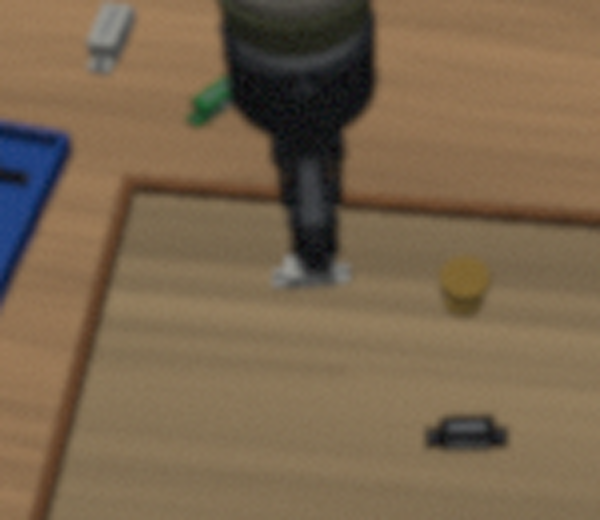

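View pics/full_top14.png

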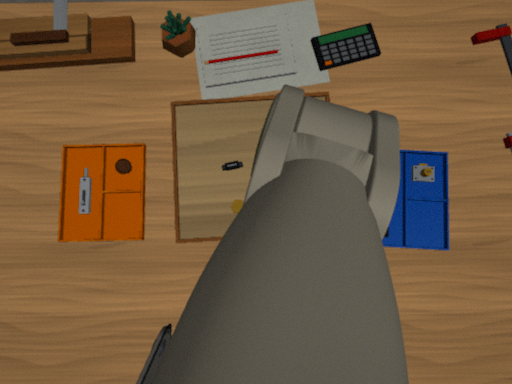

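Emit:
servo_tool([
  {"claw":0.58,"x":-0.05,"y":-0.16,"z":-0.5,"ax":0,"ay":0,"az":0},
  {"claw":0.58,"x":0,"y":0,"z":-0.5,"ax":0,"ay":0,"az":0},
  {"claw":0.58,"x":0,"y":0,"z":-0.2,"ax":0,"ay":0,"az":0},
  {"claw":0.58,"x":0,"y":0,"z":0,"ax":0,"ay":0,"az":0},
  {"claw":0.58,"x":0,"y":0,"z":0,"ax":0,"ay":0,"az":0},
])

```text
clock: 35.6
tcp_pos: [0.4465, -0.0632, 0.0319]
orientation: [0.0, 0.615, 0.789, 0.0]
wrist_force: [-0.6, 0.2, -0.2]
finger_gap: 0.0361
```

Emit:
servo_tool([
  {"claw":0.58,"x":0,"y":0,"z":-0.25,"ax":0,"ay":0,"az":0},
  {"claw":0.65,"x":0,"y":0,"z":0,"ax":0,"ay":0,"az":0},
  {"claw":0.75,"x":0,"y":0,"z":0,"ax":0,"ay":0,"az":0},
  {"claw":0.85,"x":0,"y":0,"z":0,"ax":0,"ay":0,"az":0},
  {"claw":1,"x":0,"y":0,"z":0,"ax":0,"ay":0,"az":0},
])

```text
clock: 36.1
tcp_pos: [0.4462, -0.0631, 0.0252]
orientation: [0.0, 0.615, 0.789, 0.0]
wrist_force: [-1.0, -1.0, 0.7]
finger_gap: 0.0142
```

Emit:
servo_tool([
  {"claw":1,"x":0,"y":0,"z":0,"ax":0,"ay":0,"az":0},
  {"claw":1,"x":0,"y":0,"z":0,"ax":0,"ay":0,"az":0},
])

```text
clock: 36.3
tcp_pos: [0.4462, -0.0631, 0.0252]
orientation: [0.0, 0.615, 0.789, 0.0]
wrist_force: [0.4, 0.3, 2.4]
finger_gap: 0.0144
```

Emit:
servo_tool([
  {"claw":1,"x":0,"y":0,"z":0.2,"ax":0,"ay":0,"az":0},
  {"claw":1,"x":0,"y":0,"z":0.4,"ax":0,"ay":0,"az":0},
  {"claw":1,"x":0,"y":0,"z":0.8,"ax":0,"ay":0,"az":0},
  {"claw":1,"x":0,"y":0,"z":1,"ax":0,"ay":0,"az":0},
  {"claw":1,"x":0,"y":0,"z":1,"ax":0,"ay":0,"az":0},
])

```text
clock: 36.8
tcp_pos: [0.4458, -0.0631, 0.1115]
orientation: [-0.0, 0.615, 0.789, -0.0]
wrist_force: [0.5, 0.3, -0.4]
finger_gap: 0.0142
```

```bash
python3 shot.py 15 scene,160,100,310,230
```

```text
36.85 [ 0.4482 -0.0638  0.1154] [ 0.9 -0.   1.9] 0.014238861390783376
```

View pics/scene15.png

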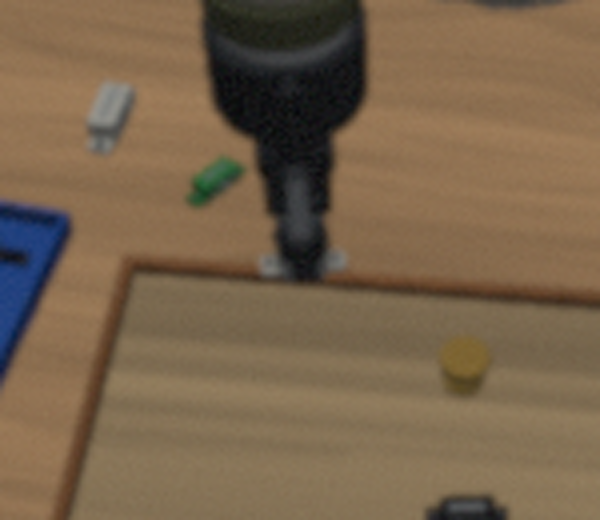

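Emit:
servo_tool([
  {"claw":1,"x":0,"y":0.4,"z":0,"ax":0,"ay":0,"az":0},
  {"claw":1,"x":0,"y":0.8,"z":0,"ax":0,"ay":0,"az":-0.2},
  {"claw":1,"x":-0.05,"y":1,"z":0,"ax":0,"ay":0,"az":-0.2},
  {"claw":1,"x":-0.05,"y":1,"z":0,"ax":0,"ay":0,"az":-0.2},
  {"claw":1,"x":-0.05,"y":1,"z":0,"ax":0,"ay":0,"az":-0.2},
])

```text
clock: 37.35
tcp_pos: [0.4411, 0.0434, 0.1092]
orientation: [-0.001, 0.658, 0.753, -0.0]
wrist_force: [0.1, -0.1, -0.2]
finger_gap: 0.0141
```

Emit:
servo_tool([
  {"claw":1,"x":-0.05,"y":1,"z":0,"ax":0,"ay":0,"az":-0.2},
  {"claw":1,"x":-0.05,"y":1,"z":0,"ax":0,"ay":0,"az":-0.2},
  {"claw":1,"x":-0.05,"y":1,"z":0,"ax":0,"ay":0,"az":-0.2},
  {"claw":1,"x":-0.05,"y":1,"z":0,"ax":0,"ay":0,"az":-0.2},
  {"claw":1,"x":-0.05,"y":1,"z":0,"ax":0,"ay":0,"az":0},
])

```text
clock: 37.85
tcp_pos: [0.4347, 0.1683, 0.1091]
orientation: [-0.001, 0.699, 0.715, -0.001]
wrist_force: [0.4, -0.3, 0.1]
finger_gap: 0.0139
```

Emit:
servo_tool([
  {"claw":1,"x":-0.05,"y":1,"z":0,"ax":0,"ay":0,"az":0},
  {"claw":1,"x":-0.05,"y":1,"z":0,"ax":0,"ay":0,"az":0},
  {"claw":1,"x":-0.05,"y":1,"z":0,"ax":0,"ay":0,"az":0},
  {"claw":1,"x":0,"y":0.8,"z":0,"ax":0,"ay":0,"az":0},
  {"claw":1,"x":0,"y":0.4,"z":0,"ax":0,"ay":0,"az":0},
])

```text
clock: 38.35
tcp_pos: [0.4311, 0.2735, 0.1092]
orientation: [-0.0, 0.698, 0.716, -0.001]
wrist_force: [0.1, -0.2, -0.3]
finger_gap: 0.0141
```

Emit:
servo_tool([
  {"claw":1,"x":0.1,"y":0.15,"z":-0.4,"ax":0,"ay":0,"az":0},
  {"claw":1,"x":0,"y":0,"z":-0.7,"ax":0,"ay":0,"az":0},
  {"claw":1,"x":0,"y":0,"z":-0.7,"ax":0,"ay":0,"az":0},
  {"claw":1,"x":0,"y":0,"z":-0.5,"ax":0,"ay":0,"az":0},
  {"claw":1,"x":0,"y":0,"z":-0.3,"ax":0,"ay":0,"az":0},
])

```text
clock: 38.85
tcp_pos: [0.4339, 0.2746, 0.0433]
orientation: [-0.0, 0.699, 0.715, -0.001]
wrist_force: [-0.2, 0.4, 0.2]
finger_gap: 0.014
```

Emit:
servo_tool([
  {"claw":1,"x":0,"y":0,"z":0,"ax":0,"ay":0,"az":0},
  {"claw":1,"x":0,"y":0,"z":0,"ax":0,"ay":0,"az":0},
])

```text
clock: 39.05
tcp_pos: [0.435, 0.2755, 0.0452]
orientation: [0.0, 0.699, 0.715, 0.0]
wrist_force: [-1.0, -0.9, -0.3]
finger_gap: 0.0142
```

```bash
python3 shot.py 16 scene,330,150,480,290
```

```text
39.1 [0.4354 0.2757 0.0456] [ 0.4 -0.1 -0.5] 0.014025552132565686
```

View pics/scene16.png

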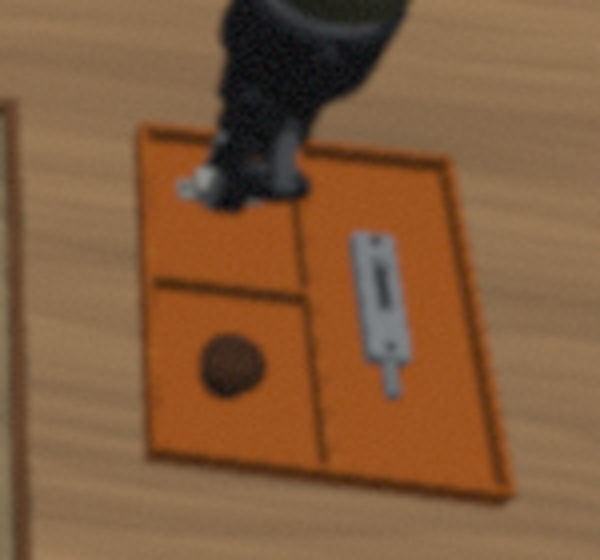

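Emit:
servo_tool([
  {"claw":1,"x":0,"y":0.1,"z":-0.35,"ax":0,"ay":0,"az":0},
  {"claw":1,"x":0,"y":0,"z":-0.3,"ax":0,"ay":0,"az":0},
  {"claw":1,"x":0,"y":0,"z":-0.15,"ax":0,"ay":0,"az":0},
  {"claw":1,"x":0,"y":0,"z":0,"ax":0,"ay":0,"az":0},
  {"claw":1,"x":0,"y":0,"z":0,"ax":0,"ay":0,"az":0},
])

```text
clock: 39.6
tcp_pos: [0.4346, 0.2781, 0.0249]
orientation: [-0.0, 0.699, 0.715, -0.0]
wrist_force: [0.6, 0.1, -1.0]
finger_gap: 0.0141
```

Emit:
servo_tool([
  {"claw":1,"x":0,"y":0,"z":-0.05,"ax":0,"ay":0,"az":0},
  {"claw":1,"x":0,"y":0,"z":0,"ax":0,"ay":0,"az":0},
  {"claw":1,"x":0,"y":0,"z":0,"ax":0,"ay":0,"az":0},
])

```text
clock: 39.9
tcp_pos: [0.4349, 0.2782, 0.024]
orientation: [0.0, 0.699, 0.715, 0.0]
wrist_force: [-0.5, -0.0, -0.5]
finger_gap: 0.0141
```

Emit:
servo_tool([
  {"claw":1,"x":0,"y":0,"z":-0.05,"ax":0,"ay":0,"az":0},
  {"claw":1,"x":0,"y":0,"z":0,"ax":0,"ay":0,"az":0},
  {"claw":1,"x":0,"y":0,"z":0,"ax":0,"ay":0,"az":0},
])

```text
clock: 40.2
tcp_pos: [0.4348, 0.2781, 0.0225]
orientation: [0.0, 0.699, 0.715, -0.0]
wrist_force: [-0.2, -0.3, -0.1]
finger_gap: 0.0142
```

Emit:
servo_tool([
  {"claw":1,"x":0,"y":0,"z":-0.03,"ax":0,"ay":0,"az":0},
  {"claw":1,"x":0,"y":0,"z":0,"ax":0,"ay":0,"az":0},
  {"claw":1,"x":0,"y":0,"z":0,"ax":0,"ay":0,"az":0},
])

```text
clock: 40.5
tcp_pos: [0.4349, 0.2782, 0.0222]
orientation: [0.0, 0.699, 0.715, 0.0]
wrist_force: [-1.8, -1.1, 5.7]
finger_gap: 0.0142
```

Contact. I'll release, rise, and move back clear of both views.

Emit:
servo_tool([
  {"claw":0.78,"x":0,"y":0,"z":0.03,"ax":0,"ay":0,"az":0},
  {"claw":0.65,"x":0,"y":0,"z":0,"ax":0,"ay":0,"az":0},
  {"claw":0.65,"x":0,"y":0,"z":0,"ax":0,"ay":0,"az":0},
  {"claw":0.65,"x":0,"y":0,"z":0.4,"ax":0,"ay":0,"az":0},
  {"claw":0.65,"x":0,"y":0,"z":1,"ax":0,"ay":0,"az":0},
])

```text
clock: 41.0
tcp_pos: [0.433, 0.2773, 0.0564]
orientation: [-0.001, 0.699, 0.715, -0.002]
wrist_force: [0.2, -0.1, -0.2]
finger_gap: 0.0298
```

Emit:
servo_tool([
  {"claw":0.65,"x":0,"y":0,"z":1,"ax":0,"ay":0,"az":0},
  {"claw":0.65,"x":0,"y":0,"z":1,"ax":0,"ay":0,"az":0},
  {"claw":0.65,"x":0,"y":0,"z":1,"ax":0,"ay":0,"az":0},
  {"claw":0.65,"x":-0.7,"y":1,"z":1,"ax":0,"ay":0,"az":0},
  {"claw":0.65,"x":-0.7,"y":1,"z":1,"ax":0,"ay":0,"az":0},
])

```text
clock: 41.5
tcp_pos: [0.3998, 0.3282, 0.1844]
orientation: [0.0, 0.7, 0.715, 0.0]
wrist_force: [0.8, 0.1, 0.9]
finger_gap: 0.0298
```

Emit:
servo_tool([
  {"claw":0.65,"x":-0.8,"y":1,"z":0,"ax":0,"ay":0,"az":0},
  {"claw":0.65,"x":-0.8,"y":1,"z":0,"ax":0,"ay":0,"az":0},
  {"claw":0.65,"x":-0.8,"y":1,"z":0,"ax":0,"ay":0,"az":0},
  {"claw":0.65,"x":-0.8,"y":1,"z":0,"ax":0,"ay":0,"az":0},
  {"claw":0.65,"x":-0.8,"y":1,"z":0,"ax":0,"ay":0,"az":0},
])

```text
clock: 42.0
tcp_pos: [0.2989, 0.4541, 0.1834]
orientation: [0.0, 0.699, 0.715, 0.0]
wrist_force: [-0.2, -0.0, 0.1]
finger_gap: 0.0298
```

Emit:
servo_tool([
  {"claw":0.65,"x":-0.8,"y":1,"z":0,"ax":0,"ay":0,"az":0},
  {"claw":0.65,"x":-0.8,"y":1,"z":0,"ax":0,"ay":0,"az":0},
  {"claw":0.65,"x":-0.8,"y":1,"z":0,"ax":0,"ay":0,"az":0},
  {"claw":0.65,"x":0,"y":0.5,"z":0,"ax":0,"ay":0,"az":0},
  {"claw":0.65,"x":0,"y":0,"z":0,"ax":0,"ay":0,"az":0},
])

```text
clock: 42.5
tcp_pos: [0.2391, 0.5421, 0.183]
orientation: [-0.0, 0.698, 0.716, 0.001]
wrist_force: [0.3, 0.3, 1.0]
finger_gap: 0.0297
```

```bash
python3 shot.py 17 scene,330,150,480,290 top,30,120,180,260
python3 -c "
import cv2;a=cv2.imread('pics/full_scene17.png')
cv2.imwrite('pics/s17b.png',cv2.resize(a[110:300,60:260],None,fx=3,fy=3))"
```

```text
42.6 [0.2398 0.5403 0.1827] [ 0.2 -0.2  0.6] 0.02980189019839698
```

View pics/scene17.png

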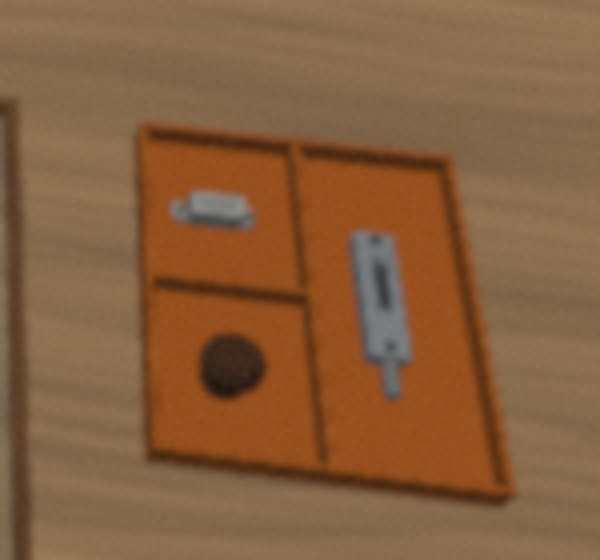

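View pics/full_top17.png

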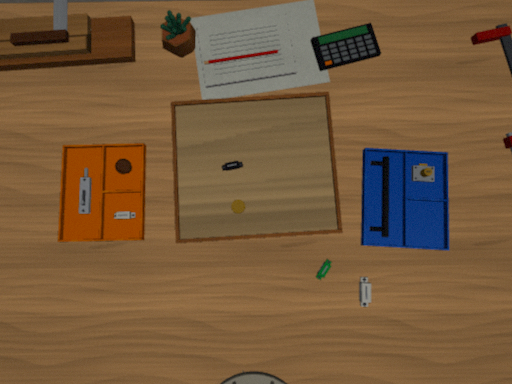

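View pics/s17b.png

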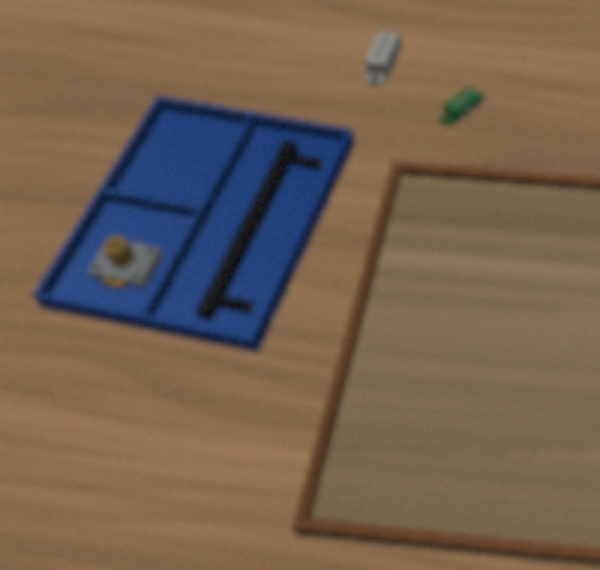

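The pictures show all five fittings flat in their own compartments. The brass knob (238,207), the black catch (232,166) and both look-alike catches have not moved. Handing in.

```bash
python3 -c "
from workcell import env
print(env.hand_in())"
```

```text
the job is handed in; nothing more can be done
None
```

Both kits are made up and handed in at about 42.6 s. In order, I placed the handle and then the lock in the blue tray, and then the bolt, walnut knob and white catch in the orange tray. Each was lowered until the wrist force showed it touching the floor (about 4–10 N), then released.

- **Final pictures:** both views, taken with the arm clear, show every fitting flat and the same way up, in its own compartment. The brass knob, the black catch and the green and larger white look-alikes are where they were.
- **Disagreements:** the two cameras differed by 1–3 mm on positions, well within the clearances. The orange tray could not be picked out by colour in the scene camera, so I measured it from the top camera only and checked it by eye in the scene pictures. The gripper opening read about 1–2 mm below the true widths.

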